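# Unpin the sample carrier and line up the tube racks with a straightedge

### The arm

A 7-joint arm with a two-finger parallel gripper is mounted at the origin on the work surface. World frame = base frame: x ahead of the robot, y to its left, z up, the work surface at z = 0. Lengths are in mm, angles in rad, forces in N, time in s.
With the tool pointing down it reaches from about 400 to 875 mm from the base axis. Payload 4.4 kg.
Tool frame: the origin (TCP) lies at the very end of the fingers, on their centre line; the grasp point (between the pads) lies 19 mm behind it; y points along the fingers, z is the direction in which the jaws open and shut, and the axes are right-handed (so a half turn about y gives the same grasp; the last joint's range is limited). The gripper opens to 85 mm and grips with 20 to 120 N. Pads are 22 mm wide; open, the fingers measure 114 mm over their backs; the gripper's body (76 mm by 85 mm) begins 54 mm behind the grasp point. The pads swing forward as they close: fully open they stand 13 mm farther back than shut.
Start: joints at [1.216, 0.628, 0.038, 1.517, -0.027, 0.996, -0.02], TCP at [185.149, -623.087, 231.313] pointing down, gripper open.
Joint ranges: [-3.06, 3.06], [-0.37, 2.12], [-1.25, 1.32], [0.18, 2.47], [-1.1, 4.24], [0.23, 1.98], [-2.94, 2.94]. Speed limits (rad/s): [2.57, 2.57, 3.14, 3.14, 3.14, 3.14, 3.14].

### API

Orientations are given as [roll, pitch, yaw] about the fixed x, y, z axes, in that order (R = Rz(yaw) Ry(pitch) Rx(roll)).
In Python, from cell import * gives the robot as it stands.
- The arm moves only by the tool apply_moves, never from a script. Its argument "targets" is a list of rows, each a list of 6 numbers: the shift along the tool's x, y, z in units of 40 mm (1.0 is 40 mm), then the turn, a rotation vector about the tool's x, y, z in units of 8 degrees (1.0 is 8 degrees). A call has 1 to 12 rows; each row shifts and turns the commanded pose from where the row before left it, along the tool's axes as they then stand; what a row does not reach is not made up. A row lasts 1/8 s, in which the tool goes at most 62.5 mm and 10.7 degrees, less where a joint would pass 70% of its speed; a pose out of reach is approached as far as the arm can. A call is refused whole if a number of a shift passes 1 or a number of a turn 1, either way. A call with a gripper value outside its range is refused whole. "jaw" is the gripper command: -1 is shut, 1 is fully open, values between are in proportion, set as the call begins (left out, the last holds). The fingers move at their own pace and stop on an object; the grip force is fixed at half the most. Time passes only in rows, so rows that do not move let the fingers close. It gives the time, the measured TCP pose, the force and the opening at its end, in the units of the state.
- read_state(): the state, without advancing time (a new reading comes with each control period).
- get_image(name): name is "scene" or "top" or "wrist"; returns the picture (400x640x3 uint8, red, green, blue); there is no depth.
- calibration(name): a dict with "fx", "fy", "cx", "cy" (pixels), "k1" (the pictures are not rectified: a ray, as slopes to the right and down, at radius r is drawn at 1 + k1 r^2 times it, then the intrinsics apply), "world_from_camera" (4x4, takes a point from camera to world coordinates). Camera axes: x right, y down, z forward; pixel columns grow to the right and rows downward; lengths in mm; the calibration is good to about 2 mm. A picture is of the moment at which its call begins: read the wrist's pose just before it. calibration takes no time and is no camera call; for the wrist camera it gives the pose at the moment of the call.
- finish_job(): hands the job in, once; it reports no verdict.
The state is a dict: "clock": time; "qpos": joint angles; "qd": joint speeds; "tau": joint torques, N m; "eef_pos": TCP position; "tool_rot": TCP orientation; "force": force on the tool from outside, world axes, zero at the start; "torque": the same for the moment, N m; "width": finger opening in mm.
Only numpy, scipy, OpenCV 4.12 (cv2) and the standard library are available. Lean on these libraries where they do the work, as an engineer would, in place of code of your own. Each camera call takes 0.05 s, during which the arm holds its last target. There are 200 camera calls.

### The job

Pull up the red sprung plunger on the dock and twist it so that it stays latched open, then draw the sample carrier out of the dock and set it down flat, roughly in the middle of the orange mat. Next lay the steel straightedge on the mat flush along the carrier's long edge opposite the blue handle, and finally stand every green tube rack on the carrier, crosswise and side by side, each with one end up against the straightedge so that the row is flush with that edge. Leave the straightedge in place, twist the plunger of the empty dock back so that its pin drops fully home, and do not disturb the bottles, beaker, jar or tip box around the work.

Things in the scene. Friction and masses are not known exactly. Their poses are not given: they have to be found in the camera images.
- dock: Grey dock fixed to the bench left of the mat, base 270 x 120 x 8 mm. Origin: on the bench under the docked carrier's middle; x towards the plunger, y to the carrier's handle side. Guide rails at y = +-48 mm, 16 mm above the bench; a bridge at x 110 to 146 mm, 68 mm wide, top 35 mm high, covers the carrier's tab.
- dock_seat (a point): Middle of the dock's seat, 8 mm above the bench, axes as the dock. The docked carrier's origin starts here. Stops at the +x end; -x end and top are open: with the pin up, slide the carrier 45 mm or more along -x, then its tab is clear of the bridge and it lifts out.
- plunger_grip (a point): Grip point of the plunger's red T-handle, which is 46 mm long (its x), 14 mm thick (its y), and reaches from 20 mm below to 14 mm above this point. It moves with the handle; 82 mm above the bench when the pin is home. It stands at dock x = 128 mm, y = 0. The steel collar below it is 51 mm high (above the bench).
- plunger (a joint): Lift of the sprung plunger, m: 0 = home (pin through the carrier's tab), 0.020 = limit; spring 4 N at 0, 8 N at 0.020. At 0.0165 or more the handle can be twisted; turned by over 0.8 rad and let go, its crossbar rests on the collar: latched at about 0.014 to 0.016. The pin is clear of the tab above 0.011.
- twist (a joint): Turn of the plunger's handle about the vertical, rad, positive counterclockwise from above, range +-1.65; 0 = handle along the dock's x (home). Turn it either way, 1.2 to 1.57 is best. Light friction.
- carrier: Sample carrier, about 0.4 kg: plate 200 (x) x 90 (y) x 12 (z) mm. Origin: centre of its underside. At +x a 40 mm wide tab reaches to x = 146 mm (16 mm hole at x = 128). The blue handle stands along its +y edge; the straightedge goes against its -y edge (y = -45 mm). Room for racks: x within +-100, y from -45 to +31 mm. Starts docked, axes as the dock's.
- carrier_handle (a point): Middle of the carrier's blue handle bar (carrier x 0, y 38, z 38 mm). Bar 70 mm along the carrier's x, 14 mm thick (y), 20 mm tall (28 to 48 mm above the plate's underside), on posts at x = +-29 mm.
- mat: Orange bench mat fixed on the bench, 200 (x) x 320 (y) x 3 (thick) mm. Origin: centre of its underside, on the bench.
- straightedge: Heavy steel straightedge, about 0.5 kg: bar 240 (x) x 40 (y) x 20 (z) mm with a black grip rib along the middle of its top, 100 mm long in x, 13 mm thick in y, from 20 to 50 mm above its underside. Origin: centre of the underside; both long faces (y = +-20 mm) are straight and alike. It starts on the bench beyond the mat.
- rack1: Green tube rack, a solid block 60 (x) x 28 (y) x 40 (z) mm, about 100 g, with two rows of four brown tube caps standing 6 mm above its top. Origin: centre of its underside; long axis = its x; both ends are alike. Three or four of the racks are present (None if absent); they start standing on the bench to the right of the mat.
- rack2: As rack1.
- rack3: As rack1.
- rack4: As rack1.
- wash_bottle: White bottle, diameter 60 mm, 150 mm tall; leave alone. Origin: centre of underside.
- beaker: Clear beaker, diameter 80 mm, 100 mm tall; leave alone. Origin: centre of underside.
- reagent: Amber jar, diameter 64 mm, 130 mm tall; leave alone. Origin: centre of underside.
- tip_box: Blue box 80 x 120 x 55 mm; leave alone. Origin: centre of underside.
- jar: Small white jar with an orange cap, diameter 48 mm, 60 mm tall; leave alone. Origin: centre of underside.
Things that resemble listed ones, but are neither listed nor needed, are in the scene too. Leave any pink look-alike of the rack1 alone.

How it is judged (in metres and radians):
On the way, in this order (a step that is already met when the one before it is completed fails the run):
1. the plunger is pulled up, twisted and let go, and stays up (value of joint plunger above 0.012 m and contact force between the fingers and plunger below 0.3 N), for 0.3 s.
2. the carrier lies flat on the mat (x of carrier in the frame of mat between -0.085 and 0.085 m and y of carrier in the frame of mat between -0.11 and 0.11 m and height (world z) of carrier below 0.006 m and angle between carrier's own z axis and vertical below 0.04 rad and linear speed of carrier below 0.03 m/s), for 0.3 s.
3. the straightedge lies on the mat flush along the carrier's long edge opposite the handle (y of straightedge in the frame of carrier between -0.068 and -0.062 m and x of straightedge in the frame of carrier between -0.06 and 0.06 m and angle between the x axis of straightedge and the x axis of carrier, either way round below 0.025 rad and z of straightedge in the frame of carrier between -0.004 and 0.004 m and linear speed of straightedge below 0.03 m/s), for 0.3 s.
At the end, for the whole second after the job is handed in: Plunger home (under 3 mm); carrier flat on the mat, centre within 85 (x), 110 mm (y) of the mat centre; straightedge along its -y edge, gap under 3 mm, parallel within 0.025 rad, centred within 60 mm; racks on the plate, x within 90 mm, square within 0.08 rad, ends flush within 5 mm; all at rest (all of step 2 and all of step 3 and value of joint plunger below 0.003 m and y of rack1 in the frame of carrier between -0.02 and -0.01 m and x of rack1 in the frame of carrier between -0.09 and 0.09 m and z of rack1 in the frame of carrier between 0.009 and 0.015 m and angle between the x axis of each of rack1, rack2, rack3, rack4 and the y axis of carrier, either way round below 0.08 rad and angle between each of rack1, rack2, rack3, rack4's own z axis and vertical below 0.06 rad and linear speed of each of rack1, rack2, rack3, rack4 below 0.03 m/s and y of rack2 in the frame of carrier between -0.02 and -0.01 m and x of rack2 in the frame of carrier between -0.09 and 0.09 m and z of rack2 in the frame of carrier between 0.009 and 0.015 m and y of rack3 in the frame of carrier between -0.02 and -0.01 m and x of rack3 in the frame of carrier between -0.09 and 0.09 m and z of rack3 in the frame of carrier between 0.009 and 0.015 m and y of rack4 in the frame of carrier between -0.02 and -0.01 m and x of rack4 in the frame of carrier between -0.09 and 0.09 m and z of rack4 in the frame of carrier between 0.009 and 0.015 m); the robot touches nothing.
It fails at once if a bystander (bottle, beaker, jar, tip box) is moved by more than 40 mm (distance of any of wash_bottle, beaker, reagent, tip_box, jar from where it was at the start of the episode above 0.04 m).
Of rack1, rack2, rack3, rack4 only 3 to 4 are there at a start; the rules pass over those that are not, and their reading is None.
At some moment in a run one of straightedge may be knocked a few centimetres aside while the robot is not near it.
Once in a run the grip may slacken for a moment while it holds something.
It also fails if it takes over 210 s, if anything falls off the work surface, if the arm or the gripper's body presses on something with over 40 N, if the wrist force passes 120 N, or if a joint passes its speed limit or range.

## Working session

There is one attempt and no reset: what is moved stays moved. The work goes in short steps, Python scripts to look and compute and a tool call to move; the robot and the scene stay as the last step left them, time stands still between calls to the robot, and variables do not carry over. Pictures are saved under pics/ and viewed, about 12 in all and at most 16, crops included, and the job is handed in when it is done.

Besides the shell and the picture viewer there is one more tool, called after "Call:" as name(argument=value, ...) on one line, values as JSON. apply_moves: Moves the arm, as the interface text tells. Its arguments: {"type":"object","properties":{"targets":{"type":"array"},"jaw":{"type":"number"}},"required":["targets"]}

```bash
ls; mkdir -p pics; python3 - <<'E'
from cell import *
import cv2
s=read_state(); print({k:s[k] for k in('clock','eef_pos','tool_rot','force','width')})
for n in('scene','top','wrist'):
    c=calibration(n); print(n,c)
    cv2.imwrite(f'pics/{n}0.png',cv2.cvtColor(get_image(n),cv2.COLOR_RGB2BGR))
E
```

```text
pics
{'clock': 0.0, 'eef_pos': array([ 184.99012546, -622.48138111,  230.38659674]), 'tool_rot': array([-1.57267448e+00,  7.79970284e-06, -2.85279455e+00]), 'force': array([0.51969605, 0.46050979, 0.04799466]), 'width': 85.08150423398301}
scene {'fx': 438.7904275620392, 'fy': 438.7904275620392, 'cx': 313.5696211458357, 'cy': 203.2885757968461, 'k1': -0.09237140483088743, 'world_from_camera': array([[ 8.36266783e-01,  4.68295639e-01, -2.85231595e-01,
         9.63072129e+02],
       [ 5.48196035e-01, -7.02865488e-01,  4.53278296e-01,
        -5.71213464e+02],
       [ 1.17888050e-02, -5.35424412e-01, -8.44500872e-01,
         1.14689612e+03],
       [ 0.00000000e+00,  0.00000000e+00,  0.00000000e+00,
         1.00000000e+00]])}
top {'fx': 373.56340205438374, 'fy': 373.56340205438374, 'cx': 319.35039591324727, 'cy': 201.02629953290565, 'k1': 0.011705140026792177, 'world_from_camera': array([[-2.33192915e-02, -9.96677896e-01,  7.80344928e-02,
         5.38287772e+02],
       [-9.99343430e-01,  2.54042280e-02,  2.58328299e-02,
        -3.26880633e+01],
       [-2.77294166e-02, -7.73808544e-02, -9.96615915e-01,
         1.00981391e+03],
       [ 0.00000000e+00,  0.00000000e+00,  0.00000000e+00,
         1.00000000e+00]])}
wrist {'fx': 345.5675016807654, 'fy': 345.5675016807654, 'cx': 316.3183162603874, 'cy': 200.29904612425906, 'k1': -0.04488827940355046, 'world_from_camera': array([[ 2.85865711e-01, -9.11190560e-01, -2.96669106e-01,
         2.62016815e+02],
       [-9.58269235e-01, -2.72122231e-01, -8.75760484e-02,
        -5.99918394e+02],
       [-9.31790361e-04,  3.09323866e-01, -9.50956296e-01,
         3.73216358e+02],
       [ 0.00000000e+00,  0.00000000e+00,  0.00000000e+00,
         1.00000000e+00]])}
```

View pics/top0.png

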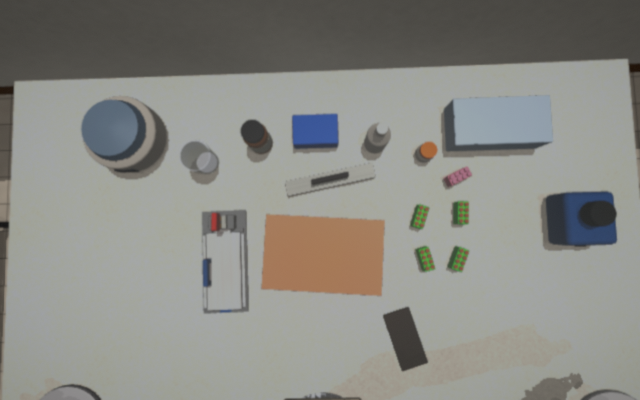

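View pics/scene0.png

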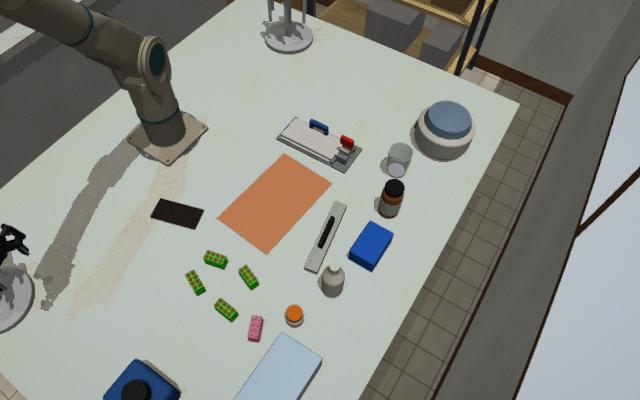

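The top view shows the dock at about (225,260) with the red plunger at (214,222) and the blue handle at (206,272). The mat is at (323,255), the straightedge at (330,179), four green racks near (420,215), (461,212), (425,259) and (459,259), and a pink decoy at (458,177). The scene view agrees with this. Next I'll segment and triangulate.

```bash
cat > h.py <<'E'
from cell import *
import cv2, numpy as np
from scipy.spatial.transform import Rotation as R
def grab(n,save=None):
    c=calibration(n); im=get_image(n)
    if save: cv2.imwrite(f'pics/{save}.png',cv2.cvtColor(im,cv2.COLOR_RGB2BGR))
    return im,c
def ray(c,p):
    p=np.atleast_2d(np.array(p,float))
    K=np.array([[c['fx'],0,c['cx']],[0,c['fy'],c['cy']],[0,0,1]])
    u=cv2.undistortPoints(p[:,None,:],K,np.array([c['k1'],0,0,0,0]))[:,0]
    T=c['world_from_camera']; d=np.c_[u,np.ones(len(u))]@T[:3,:3].T
    return T[:3,3],d
def onz(c,p,z):
    o,d=ray(c,p); return o+d*((z-o[2])/d[:,2])[:,None]
def tri(c1,p1,c2,p2):
    o1,d1=ray(c1,p1);o2,d2=ray(c2,p2);d1=d1[0];d2=d2[0]
    t=np.linalg.lstsq(np.c_[d1,-d2],o2-o1,rcond=None)[0]
    a=o1+t[0]*d1;b=o2+t[1]*d2
    return (a+b)/2,np.linalg.norm(a-b)
HSV={'red':[((0,150,80),(8,255,255)),((172,150,80),(180,255,255))],'blue':[((105,150,30),(125,255,255))],
'green':[((45,120,60),(75,255,255))],'orange':[((5,100,100),(20,220,255))],'black':[((0,0,0),(180,255,45))]}
def blobs(im,col,amin=20,box=None,close=0):
    h=cv2.cvtColor(im,cv2.COLOR_RGB2HSV); m=sum(cv2.inRange(h,np.array(a),np.array(b)) for a,b in HSV[col])
    m=(m>0).astype(np.uint8)*255
    if close: m=cv2.morphologyEx(m,cv2.MORPH_CLOSE,np.ones((close,close)))
    if box: q=np.zeros_like(m);x0,y0,x1,y1=box;q[y0:y1,x0:x1]=255;m&=q
    cs=[c for c in cv2.findContours(m,cv2.RETR_EXTERNAL,cv2.CHAIN_APPROX_NONE)[0] if cv2.contourArea(c)>=amin]
    return sorted(cs,key=lambda c:-cv2.contourArea(c))
def cen(c): M=cv2.moments(c);return np.array([M['m10']/M['m00'],M['m01']/M['m00']])
def box(c): return cv2.boxPoints(cv2.minAreaRect(c))
def rect_on(c,cnt,z):
    """min-area rectangle of a contour projected on height z: centre, size, yaw of long axis"""
    w=onz(c,cnt[:,0],z)[:,:2].astype(np.float32)
    b=cv2.boxPoints(cv2.minAreaRect(w)); e=b[1]-b[0];f=b[2]-b[1]
    l=e if np.linalg.norm(e)>np.linalg.norm(f) else f
    return b.mean(0),sorted([np.linalg.norm(e),np.linalg.norm(f)])[::-1],(np.arctan2(l[1],l[0])+np.pi/2)%np.pi-np.pi/2
E
python3 - <<'E'
from h import *
np.set_printoptions(precision=1,suppress=True)
T,ct=grab('top');S,cs=grab('scene')
for col,a in(('red',15),('blue',15),('green',40),('orange',500),('black',60)):
    for n,im,c in(('top',T,ct),('scene',S,cs)):
        for k in blobs(im,col,a,close=3)[:9]: print(col,n,cen(k),cv2.contourArea(k),onz(c,cen(k),20)[0])
o=blobs(T,'orange',500)[0]; print('mat',rect_on(ct,o,3),ct and rect_on(cs,blobs(S,'orange',500)[0],3))
E
```

```text
red top [213.5 221.4] 43.5 [568.5 276.4  20. ]
red scene [347.  139.9] 58.5 [537.8 306.9  20. ]
blue top [314.5 128.9] 1049.0 [811.4   1.4  20. ]
blue scene [142.9 382.8] 1252.0 [ 519.6 -637.9   20. ]
blue scene [370.  245.4] 1191.0 [796.3   3.6  20. ]
blue scene [318.7 125.8] 96.5 [424.1 307.1  20. ]
green top [418.8 217.4] 112.0 [ 565.9 -267.3   20. ]
green top [461.6 212.2] 94.0 [ 576.9 -379.    20. ]
green top [424.8 257.5] 79.5 [ 461.2 -278.3   20. ]
green top [458.6 259.5] 70.5 [ 454.3 -364.9   20. ]
green scene [215.8 260.6] 200.0 [ 458. -279.   20.]
green scene [226.1 311.4] 185.0 [ 575.4 -377.9   20. ]
green scene [249.1 280.1] 138.0 [ 572.  -273.1   20. ]
green scene [196.4 284.8] 127.0 [ 460.4 -364.8   20. ]
orange top [323.  254.5] 8396.5 [474.6 -13.3  20. ]
orange scene [274.1 202.6] 5410.5 [481.3 -30.8  20. ]
orange scene [344.   16.6] 852.5 [172.8 895.6  20. ]
black top [590.8 212.3] 237.0 [ 568.7 -708.    20. ]
black top [ 6. 90.] 71.5 [945.4 851.3  20. ]
black top [634.5  67.4] 60.5 [ 948.8 -848.7   20. ]
black scene [517. 167.] 947.0 [1064.3  525.6   20. ]
black scene [176.8 213.4] 864.0 [ 259.5 -224.9   20. ]
black scene [585.9 237.2] 678.5 [1337.7  390.2   20. ]
black scene [ 10.5 241. ] 565.5 [-100.3 -582.    20. ]
black scene [136.  390.6] 464.5 [ 518.3 -661.7   20. ]
black scene [156.8  59.4] 378.5 [-296.7  251.9   20. ]
black scene [469.5  35.8] 366.0 [ 670.6 1090.1   20. ]
black scene [482.8  32.9] 266.0 [ 710.4 1144.1   20. ]
black scene [393.7 188.1] 255.5 [760.3 219.7  20. ]
mat (array([474.2, -12. ], dtype=float32), [np.float32(314.49466), np.float32(194.40611)], np.float32(1.4940335)) (array([471.6, -12.2], dtype=float32), [np.float32(317.9914), np.float32(198.42279)], np.float32(1.4922959))
```

```bash
python3 - <<'E'
import cv2
a=cv2.imread('pics/top0.png')[195:325,190:290]; b=cv2.imread('pics/scene0.png')[105:185,265:375]
cv2.imwrite('pics/c1.png',cv2.hconcat([cv2.resize(a,(400,520),interpolation=2),cv2.copyMakeBorder(cv2.resize(b,(400,290),interpolation=2),0,230,0,0,0)]))
E
```

```text
(no output)
```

View pics/c1.png

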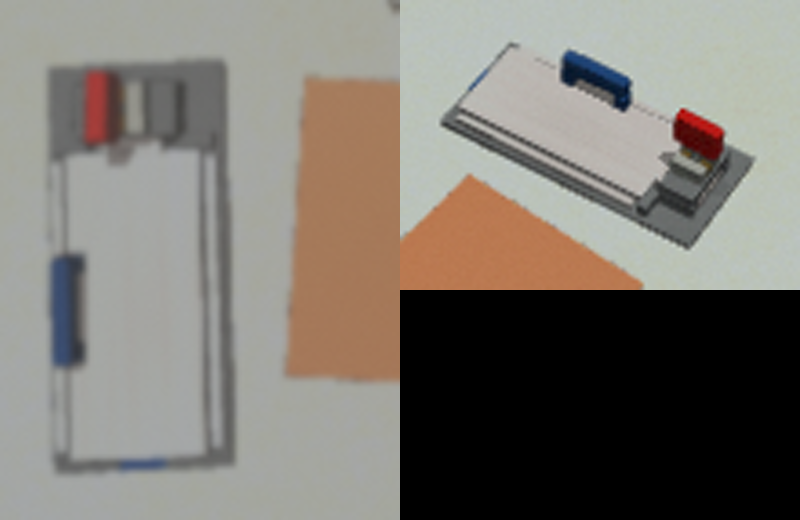

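The crop shows the dock close up: red T-handle along dock x, blue handle on the left (+y), bridge and collar beside it.

```bash
python3 - <<'E'
from h import *
np.set_printoptions(precision=2,suppress=True)
HSV['blue']=[((105,100,30),(125,255,255))]
HSV['grey']=[((0,0,50),(180,60,135))]
T,ct=grab('top');S,cs=grab('scene')
pt=cen(blobs(T,'red',15)[0]);ps=cen(blobs(S,'red',15)[0]); print('plunger',tri(ct,pt,cs,ps))
bt=blobs(T,'blue',15,box=(190,240,250,295))[0];bs=blobs(S,'blue',15,box=(295,110,335,140))[0]
print('handle',cen(bt),tri(ct,cen(bt),cs,cen(bs)),rect_on(ct,bt,46))
for z in(84,96): print('plunger rect',z,rect_on(ct,blobs(T,'red',15)[0],z))
# straightedge rib
HSV['black']=[((0,0,0),(180,255,80))]
rt=blobs(T,'black',30,box=(300,165,360,195))[0];rs=blobs(S,'black',30,box=(305,205,345,260))[0]
print('rib',tri(ct,cen(rt),cs,cen(rs)),rect_on(ct,rt,45),rect_on(cs,rs,40))
gt=blobs(T,'green',40,close=5);gs=blobs(S,'green',40,close=5)
for a in gt:
    P=min((tri(ct,cen(a),cs,cen(b)) for b in gs),key=lambda r:r[1]+abs(r[0][2]-35)); print('rack',P[0],P[1],rect_on(ct,a,40))
# dock outline
g=blobs(T,'grey',300,box=(195,205,255,318),close=3)
for k in g[:2]: print('dock',cv2.contourArea(k),rect_on(ct,k,8))
E
```

```text
plunger (array([564.5 , 252.32,  92.39]), np.float64(4.217931918269537))
handle [205.  272.5] (array([435.84, 290.26,  43.39]), np.float64(2.771214122443242)) (array([437.24, 290.33], dtype=float32), [np.float32(63.428524), np.float32(5.183054)], np.float32(0.0019273758))
plunger rect 84 (array([566.35, 256.45], dtype=float32), [np.float32(37.419582), np.float32(7.536733)], np.float32(-0.0012037754))
plunger rect 96 (array([565.98, 252.7 ], dtype=float32), [np.float32(36.934475), np.float32(7.4390464)], np.float32(-0.0012030602))
rib (array([672.24, -36.26,  37.02]), np.float64(3.0326396291964017)) (array([672.36, -35.36], dtype=float32), [np.float32(95.0292), np.float32(13.370271)], np.float32(-1.382291)) (array([671.51, -37.33], dtype=float32), [np.float32(109.62321), np.float32(17.780972)], np.float32(-1.3714823))
rack [ 457.66 -363.49   26.99] 0.6337900218826368 (array([ 457.68, -360.41], dtype=float32), [np.float32(55.266544), np.float32(23.972994)], np.float32(-0.39757645))
rack [ 459.75 -278.51   26.8 ] 3.724686777105456 (array([ 460.48, -275.38], dtype=float32), [np.float32(56.82603), np.float32(24.154917)], np.float32(0.24616373))
rack [ 566.58 -269.11   21.7 ] 0.07216108999763676 (array([ 567.51, -265.88], dtype=float32), [np.float32(54.70353), np.float32(24.962603)], np.float32(-0.30605114))
rack [ 576.39 -376.68   28.87] 1.902052153949466 (array([ 575.41, -374.36], dtype=float32), [np.float32(54.098576), np.float32(22.815113)], np.float32(-0.051977992))
dock 1490.5 (array([462.84, 249.41], dtype=float32), [np.float32(270.20026), np.float32(120.78789)], np.float32(0.02178204))
```

```bash
cat >> h.py <<'E'
def plan(wps,start=None):
    """wps: list of (x,y,z,yaw,nrows or 0). prints rows (tool frame units), yaw turn about tool y"""
    if start is None:
        s=read_state(); p=np.array(s['eef_pos']); r,_,yw=s['tool_rot']
    else: p=np.array(start[:3],float);yw=start[3]
    p=p.copy(); rows=[]
    for x,y,z,w,n in wps:
        t=np.array([x,y,z]); dw=(w-yw+np.pi)%(2*np.pi)-np.pi if abs(w-yw)>np.pi else w-yw
        nm=int(np.ceil(max(np.linalg.norm(t-p)/40,abs(dw)/np.deg2rad(8),1)-1e-6)); n=max(n,nm)
        q=p;y0=yw
        for i in range(n):
            tp=p+(t-p)*(i+1)/n; d=tp-q; c,sn=np.cos(yw),np.sin(yw)
            row=np.round([ (c*d[0]+sn*d[1])/40,-d[2]/40,(-sn*d[0]+c*d[1])/40,0,-dw/n/np.deg2rad(8),0],2)
            row[row==0]=0
            rows.append(row)
            q=q+40*np.array([c*row[0]-sn*row[2],sn*row[0]+c*row[2],-row[1]]); yw-=np.deg2rad(8)*row[4]
        p=q
    for i in range(0,len(rows),12): print('['+','.join('['+','.join('%g'%v for v in r)+']' for r in rows[i:i+12])+']')
    return p,yw
def st():
    s=read_state(); print('t%.2f'%s['clock'],np.round(s['eef_pos'],1),'rot',np.round(s['tool_rot'],3),'F',np.round(s['force'],1),'w%.1f'%s['width'])
E
python3 -c "
from h import *
plan([(450,-150,230,-1.6,0),(565,252,200,0,0)])"
```

```text
[[-0.69,0,-0.67,0,-0.64,0],[-0.76,0,-0.61,0,-0.64,0],[-0.8,0.01,-0.55,0,-0.64,0],[-0.85,0,-0.46,0,-0.64,0],[-0.88,0,-0.39,0,-0.64,0],[-0.92,0,-0.31,0,-0.64,0],[-0.94,0,-0.23,0,-0.64,0],[-0.96,0.01,-0.14,0,-0.64,0],[-0.97,0,-0.05,0,-0.64,0],[-0.96,0,0.03,0,-0.64,0],[-0.96,0,0.12,0,-0.64,0],[-0.95,0,0.2,0,-0.64,0]]
[[-0.93,0.01,0.29,0,-0.64,0],[-0.89,0,0.37,0,-0.64,0],[-0.84,0.06,0.21,0,-0.96,0],[-0.81,0.06,0.33,0,-0.96,0],[-0.76,0.07,0.43,0,-0.96,0],[-0.69,0.06,0.52,0,-0.96,0],[-0.62,0.06,0.62,0,-0.96,0],[-0.53,0.06,0.69,0,-0.96,0],[-0.43,0.07,0.76,0,-0.96,0],[-0.33,0.06,0.81,0,-0.96,0],[-0.22,0.06,0.84,0,-0.96,0],[-0.1,0.06,0.86,0,-0.96,0]]
[[0.02,0.06,0.88,0,-0.96,0],[0.13,0.07,0.86,0,-0.96,0]]
```

Call:
apply_moves(targets=[[-0.69, 0, -0.67, 0, -0.64, 0], [-0.76, 0, -0.61, 0, -0.64, 0], [-0.8, 0.01, -0.55, 0, -0.64, 0], [-0.85, 0, -0.46, 0, -0.64, 0], [-0.88, 0, -0.39, 0, -0.64, 0], [-0.92, 0, -0.31, 0, -0.64, 0], [-0.94, 0, -0.23, 0, -0.64, 0], [-0.96, 0.01, -0.14, 0, -0.64, 0], [-0.97, 0, -0.05, 0, -0.64, 0], [-0.96, 0, 0.03, 0, -0.64, 0], [-0.96, 0, 0.12, 0, -0.64, 0], [-0.95, 0, 0.2, 0, -0.64, 0]])

```text
clock: 1.85
eef_pos: [412.8, -216.8, 230.8]
tool_rot: [-1.57, -0.0, -1.778]
force: [0.3, 0.2, -0.3]
width: 85.3
```

Call:
apply_moves(targets=[[-0.93, 0.01, 0.29, 0, -0.64, 0], [-0.89, 0, 0.37, 0, -0.64, 0], [-0.84, 0.06, 0.21, 0, -0.96, 0], [-0.81, 0.06, 0.33, 0, -0.96, 0], [-0.76, 0.07, 0.43, 0, -0.96, 0], [-0.69, 0.06, 0.52, 0, -0.96, 0], [-0.62, 0.06, 0.62, 0, -0.96, 0], [-0.53, 0.06, 0.69, 0, -0.96, 0], [-0.43, 0.07, 0.76, 0, -0.96, 0], [-0.33, 0.06, 0.81, 0, -0.96, 0], [-0.22, 0.06, 0.84, 0, -0.96, 0], [-0.1, 0.06, 0.86, 0, -0.96, 0]])

```text
clock: 3.35
eef_pos: [546.2, 185.6, 205.3]
tool_rot: [-1.571, -0.0, -0.257]
force: [-0.3, -0.0, 0.2]
width: 85.2
```

Call:
apply_moves(targets=[[0.02, 0.06, 0.88, 0, -0.96, 0], [0.13, 0.07, 0.86, 0, -0.96, 0], [0, 0, 0, 0, 0, 0], [0, 0, 0, 0, 0, 0]])

```text
clock: 3.85
eef_pos: [565.1, 251.0, 199.8]
tool_rot: [-1.572, 0.0, 0.005]
force: [-0.6, -0.0, 0.2]
width: 85.3
```

```bash
python3 - <<'E'
from h import *
st(); print(read_state()['qpos'])
im,c=grab('wrist','w1')
k=blobs(im,'red',100)[0]; print('red',cen(k),rect_on(c,k,96))
T,ct=grab('top')
E
```

```text
t3.85 [565.1 251.  199.8] rot [-1.572  0.     0.005] F [-0.6 -0.   0.2] w85.3
[-0.02928565  0.71583622 -0.74425497  1.62983395  0.55074235  1.01784898
  0.62700082]
red [320.44865259 199.62029619] (array([565.17145, 254.45093], dtype=float32), [np.float32(40.12695), np.float32(11.94369)], np.float32(0.0034493208))
```

View pics/w1.png

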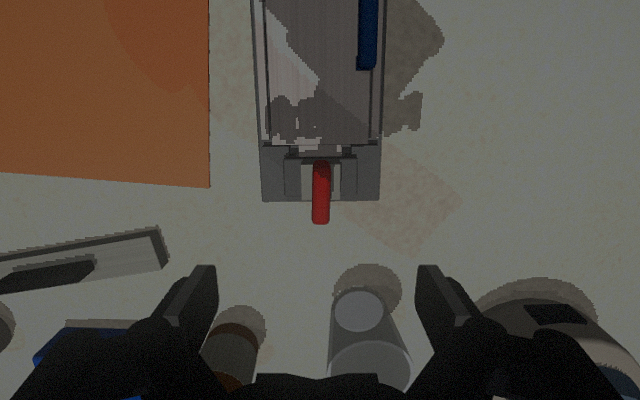

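The wrist view shows the red handle at (320,200), along dock x. On z=96 it comes out at (565.2,254.4), close to the triangulated point. I'll go down and grip.

Call:
apply_moves(targets=[[0.02, 0.8, 0.06, 0, 0, 0], [0, 0.8, 0, 0, 0, 0], [0, 0.8, 0, 0, 0, 0], [0, 0.6, 0, 0, 0, 0], [0, 0.35, 0, 0, 0, 0], [0, 0, 0, 0, 0, 0], [0, 0, 0, 0, 0, 0]])

```text
clock: 4.82
eef_pos: [566.7, 254.7, 67.2]
tool_rot: [-1.57, -0.002, 0.006]
force: [-0.6, 0.6, 1.2]
width: 85.4
```

Call:
apply_moves(targets=[[0, 0, 0, 0, 0, 0], [0, 0, 0, 0, 0, 0], [0, 0, 0, 0, 0, 0], [0, 0, 0, 0, 0, 0], [0, 0, 0, 0, 0, 0], [0, 0, 0, 0, 0, 0], [0, 0, 0, 0, 0, 0], [0, 0, 0, 0, 0, 0]], jaw=-1)

```text
clock: 5.82
eef_pos: [566.1, 254.2, 66.3]
tool_rot: [-1.571, -0.0, 0.007]
force: [-0.7, -2.3, 4.7]
width: 13.2
```

Call:
apply_moves(targets=[[0, -0.15, 0, 0, 0, 0], [0, -0.15, 0, 0, 0, 0], [0, -0.17, 0, 0, 0, 0], [0, 0, 0, 0, 0, 0], [0, 0, 0, 0, 0, 0]])

```text
clock: 6.45
eef_pos: [565.9, 254.2, 84.6]
tool_rot: [-1.571, 0.0, 0.007]
force: [2.3, -0.3, -8.0]
width: 12.9
```

Call:
apply_moves(targets=[[0, 0, 0, 0, 1, 0], [0, 0, 0, 0, 1, 0], [0, 0, 0, 0, 1, 0], [0, 0, 0, 0, 1, 0], [0, 0, 0, 0, 1, 0], [0, 0, 0, 0, 1, 0], [0, 0, 0, 0, 1, 0], [0, 0, 0, 0, 1, 0], [0, 0, 0, 0, 1, 0], [0, 0, 0, 0, 1, 0], [0, 0, 0, 0, 0, 0], [0, 0, 0, 0, 0, 0]])

```text
clock: 7.95
eef_pos: [564.5, 252.5, 84.1]
tool_rot: [-1.575, -0.003, -1.388]
force: [-0.3, -5.6, -7.9]
width: 13.0
```

Call:
apply_moves(targets=[[0, 0.05, 0, 0, 0, 0], [0, 0.03, 0, 0, 0, 0], [0, 0, 0, 0, 0, 0], [0, 0, 0, 0, 0, 0]])

```text
clock: 8.45
eef_pos: [564.5, 252.5, 81.0]
tool_rot: [-1.575, -0.002, -1.388]
force: [-2.0, -4.7, -8.0]
width: 13.1
```

Call:
apply_moves(targets=[[0, 0, 0, 0, 0, 0], [0, 0, 0, 0, 0, 0], [0, 0, 0, 0, 0, 0], [0, 0, 0, 0, 0, 0], [0, 0, 0, 0, 0, 0], [0, 0, 0, 0, 0, 0]], jaw=1)

```text
clock: 9.2
eef_pos: [566.0, 254.4, 81.8]
tool_rot: [-1.571, 0.0, -1.389]
force: [0.6, -0.5, -0.7]
width: 85.2
```

Call:
apply_moves(targets=[[0, -1, 0, 0, 0, 0], [0, -1, 0, 0, 0, 0], [0, -1, 0, 0, -1, 0], [0, 0, 0, 0, -1, 0], [0, 0, 0, 0, -1, 0], [0, 0, 0, 0, -1, 0], [0, 0, 0, 0, -1, 0], [0, 0, 0, 0, -1, 0], [0, 0, 0, 0, -1, 0], [0, 0, 0, 0, -1, 0], [0, 0, 0, 0, -1, 0], [0, 0, 0, 0, -0.95, 0]])

```text
clock: 10.7
eef_pos: [566.0, 254.1, 201.7]
tool_rot: [-1.571, 0.0, 0.004]
force: [-0.5, -1.0, -0.1]
width: 85.3
```

```bash
python3 -c "
from h import *
plan([(437,290,175,0,0)])"
```

```text
[[-0.81,0.17,0.23,0,0.01,0],[-0.8,0.16,0.22,0,0.01,0],[-0.81,0.17,0.23,0,0.01,0],[-0.8,0.17,0.22,0,0.01,0]]
```

Call:
apply_moves(targets=[[-0.81, 0.17, 0.23, 0, 0, 0], [-0.8, 0.16, 0.22, 0, 0, 0], [-0.81, 0.17, 0.23, 0, 0, 0], [-0.8, 0.17, 0.22, 0, 0, 0], [0, 0, 0, 0, 0, 0], [0, 0, 0, 0, 0, 0]])

```text
clock: 11.45
eef_pos: [438.1, 290.3, 175.1]
tool_rot: [-1.571, -0.001, -0.001]
force: [-0.0, 0.1, -0.4]
width: 85.2
```

```bash
python3 - <<'E'
from h import *
np.set_printoptions(precision=2,suppress=True)
HSV['blue']=[((105,100,30),(125,255,255))]
st(); im,c=grab('wrist','w2')
for k in blobs(im,'blue',100)[:3]: print('blue',cen(k),cv2.contourArea(k),rect_on(c,k,48))
S,cs=grab('scene');T,ct=grab('top')
k=blobs(T,'red',10); l=blobs(S,'red',10); 
print(tri(ct,cen(k[0]),cs,cen(l[0])) if k and l else (len(k),len(l)), rect_on(ct,k[0],100) if k else 0)
E
```

```text
t11.45 [438.1 290.3 175.1] rot [-1.57 -0.   -0.  ] F [-0.   0.1 -0.4] w85.2
blue [315.81 187.19] 1062.0 (array([436.48, 290.06], dtype=float32), [np.float32(70.20702), np.float32(13.266711)], np.float32(0.026923895))
blue [267.33  53.04] 345.5 (array([335.11, 255.13], dtype=float32), [np.float32(26.252441), np.float32(7.5587783)], np.float32(-1.5484123))
(array([564.66, 254.99,  97.26]), np.float64(4.158965356230178)) (array([566.44, 255.02], dtype=float32), [np.float32(40.389904), np.float32(9.164469)], np.float32(-1.3982875))
```

View pics/w2.png

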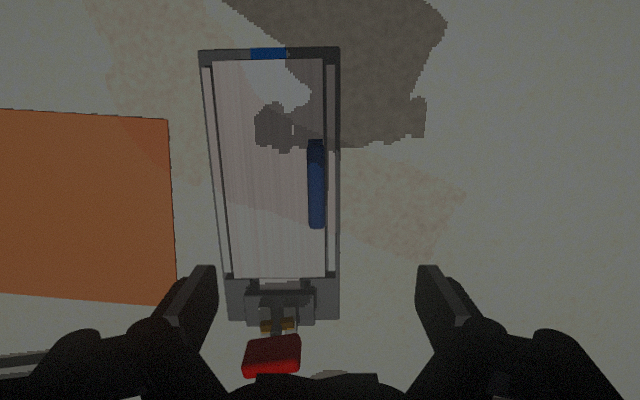

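The plunger is latched: the red bar at (271,356) now lies crosswise at -1.40 rad. The blue bar is at (316,187), which puts it at about (434.5,290). I'll grip it next.

Call:
apply_moves(targets=[[-0.09, 0.8, 0, 0, -0.1, 0], [0, 0.8, 0, 0, 0, 0], [0, 0.8, 0, 0, 0, 0], [0, 0.8, 0, 0, 0, 0], [0, 0.45, 0, 0, 0, 0], [0, 0, 0, 0, 0, 0], [0, 0, 0, 0, 0, 0]])

```text
clock: 12.48
eef_pos: [434.3, 290.9, 29.8]
tool_rot: [-1.57, -0.001, 0.013]
force: [0.0, -0.3, -0.7]
width: 85.1
```

Call:
apply_moves(targets=[[0, 0, 0, 0, 0, 0], [0, 0, 0, 0, 0, 0], [0, 0, 0, 0, 0, 0], [0, 0, 0, 0, 0, 0], [0, 0, 0, 0, 0, 0], [0, 0, 0, 0, 0, 0], [0, 0, 0, 0, 0, 0], [0, 0, 0, 0, 0, 0]], jaw=-1)

```text
clock: 13.48
eef_pos: [433.7, 289.9, 29.2]
tool_rot: [-1.572, -0.0, 0.014]
force: [0.4, -1.5, 5.5]
width: 12.8
```

Call:
apply_moves(targets=[[-0.2, 0, 0, 0, 0, 0], [-0.3, 0, 0, 0, 0, 0], [-0.3, 0, 0, 0, 0, 0], [-0.3, 0, 0, 0, 0, 0], [-0.3, 0, 0, 0, 0, 0], [-0.2, 0, 0, 0, 0, 0], [0, 0, 0, 0, 0, 0], [0, 0, 0, 0, 0, 0]])

```text
clock: 14.48
eef_pos: [368.0, 289.8, 29.2]
tool_rot: [-1.571, 0.001, 0.015]
force: [-0.4, 0.3, 8.6]
width: 12.9
```

Call:
apply_moves(targets=[[0, -0.2, 0, 0, 0, 0], [0, -0.4, 0, 0, 0, 0], [0, -0.5, 0, 0, 0, 0], [0, -0.5, 0, 0, 0, 0], [0, -0.4, 0, 0, 0, 0], [0, 0, 0, 0, 0, 0], [0, 0, 0, 0, 0, 0]])

```text
clock: 15.35
eef_pos: [368.7, 288.6, 108.1]
tool_rot: [-1.572, 0.002, 0.014]
force: [-0.3, 0.2, -5.3]
width: 13.1
```

```bash
python3 -c "
from h import *
st(); grab('wrist','w3')
s=read_state()['eef_pos']
plan([(375,190,s[2],0.015,4),(473,46,s[2],0,6)])"
```

```text
t15.35 [368.7 288.6 108.1] rot [-1.572  0.002  0.014] F [-0.3  0.2 -5.3] w13.1
[[0.03,0,-0.62,0,0,0],[0.03,0,-0.61,0,0,0],[0.03,0,-0.62,0,0,0],[0.03,0,-0.62,0,0,0],[0.4,0,-0.61,0,0.02,0],[0.4,0,-0.6,0,0.02,0],[0.41,0,-0.6,0,0.02,0],[0.4,0,-0.6,0,0.02,0],[0.41,0,-0.61,0,0.02,0],[0.41,0,-0.6,0,0.02,0]]
```

View pics/w3.png

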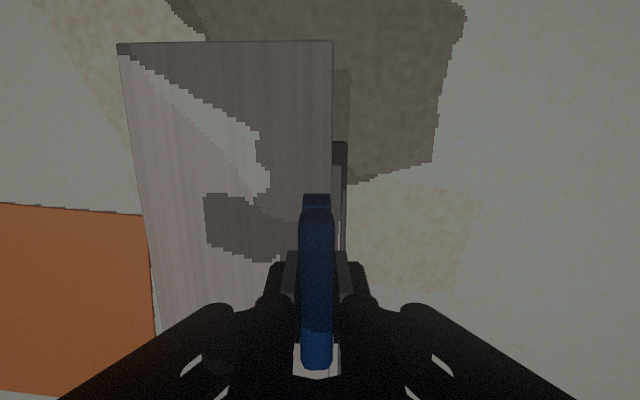

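The carrier is held: the plate is clear of the dock and the weight reads about 5 N. I'll carry it over to the mat.

Call:
apply_moves(targets=[[0.03, 0, -0.6, 0, 0, 0], [0.03, 0, -0.6, 0, 0, 0], [0.03, 0, -0.6, 0, 0, 0], [0.03, 0, -0.6, 0, 0, 0], [0.4, 0, -0.6, 0, 0, 0], [0.4, 0, -0.6, 0, 0.02, 0], [0.4, 0, -0.6, 0, 0.02, 0], [0.4, 0, -0.6, 0, 0.02, 0], [0.4, 0, -0.6, 0, 0.02, 0], [0.4, 0, -0.6, 0, 0.02, 0], [0, 0, 0, 0, 0, 0], [0, 0, 0, 0, 0, 0]])

```text
clock: 16.9
eef_pos: [472.1, 50.9, 108.3]
tool_rot: [-1.57, 0.002, -0.0]
force: [0.3, 0.3, -4.9]
width: 13.0
```

Call:
apply_moves(targets=[[0, 0.4, 0, 0, 0, 0], [0, 0.4, 0, 0, 0, 0], [0, 0.4, 0, 0, 0, 0], [0, 0.4, 0, 0, 0, 0], [0, 0.2, 0, 0, 0, 0], [0, 0.1, 0, 0, 0, 0], [0, 0.1, 0, 0, 0, 0], [0, 0, 0, 0, 0, 0], [0, 0, 0, 0, 0, 0]])

```text
clock: 18.02
eef_pos: [473.2, 50.4, 29.2]
tool_rot: [-1.571, -0.001, -0.0]
force: [0.1, -0.3, -5.0]
width: 13.0
```

Still hanging free. I'll lower the last few millimetres gently.

Call:
apply_moves(targets=[[0, 0.05, 0, 0, 0, 0], [0, 0.05, 0, 0, 0, 0], [0, 0.03, 0, 0, 0, 0], [0, 0, 0, 0, 0, 0], [0, 0, 0, 0, 0, 0]])

```text
clock: 18.65
eef_pos: [473.0, 50.4, 24.2]
tool_rot: [-1.571, -0.001, -0.0]
force: [-2.5, -0.3, 5.9]
width: 12.8
```

Call:
apply_moves(targets=[[0, 0, 0, 0, 0, 0], [0, 0, 0, 0, 0, 0], [0, 0, 0, 0, 0, 0], [0, 0, 0, 0, 0, 0], [0, 0, 0, 0, 0, 0], [0, 0, 0, 0, 0, 0]], jaw=1)

```text
clock: 19.4
eef_pos: [473.0, 50.5, 23.7]
tool_rot: [-1.571, -0.0, -0.0]
force: [0.6, 1.0, -0.3]
width: 85.3
```

Call:
apply_moves(targets=[[0, -1, 0, 0, 0, 0], [0, -1, 0, 0, 0, 0], [0, -1, 0, 0, 0, 0], [0, -1, 0, 0, 0, 0], [0, 0, 0, 0, 0, 0], [0, 0, 0, 0, 0, 0]])

```text
clock: 20.15
eef_pos: [472.6, 49.9, 183.3]
tool_rot: [-1.572, 0.001, -0.001]
force: [-0.6, -0.8, -0.5]
width: 85.0
```

```bash
python3 - <<'E'
from h import *
np.set_printoptions(precision=3,suppress=True)
HSV['blue']=[((105,100,30),(125,255,255))]
st(); im,c=grab('wrist','w4')
for k in blobs(im,'blue',200)[:2]: print('bar@51',rect_on(c,k,51))
T,ct=grab('top','t4')
HSV['black']=[((0,0,0),(180,255,80))]
for rt in blobs(T,'black',40,box=(270,120,390,210),close=3)[:5]: print('rib?',cv2.contourArea(rt),rect_on(ct,rt,45))
p=plan([(672,-36,180,-1.38,0)])
E
```

```text
t20.15 [472.6  49.9 183.3] rot [-1.572  0.001 -0.001] F [-0.6 -0.8 -0.5] w85.0
bar@51 (array([357.432, 223.424], dtype=float32), [np.float32(42.814934), np.float32(26.265493)], np.float32(0.021811366))
bar@51 (array([476.189,  50.3  ], dtype=float32), [np.float32(63.31541), np.float32(12.14133)], np.float32(0.0073057413))
rib? 140.5 (array([672.204, -35.391], dtype=float32), [np.float32(95.06881), np.float32(12.79613)], np.float32(-1.3776168))
rib? 54.5 (array([758.746,  -0.875], dtype=float32), [np.float32(107.54759), np.float32(5.32335)], np.float32(1.5413653))
[[0.5,0.01,-0.22,0,0.99,0],[0.52,0,-0.14,0,0.99,0],[0.54,0.01,-0.07,0,0.99,0],[0.55,0.01,0.01,0,0.99,0],[0.54,0,0.07,0,0.99,0],[0.52,0.01,0.16,0,0.99,0],[0.49,0.01,0.22,0,0.99,0],[0.46,0,0.29,0,0.99,0],[0.42,0.01,0.35,0,0.99,0],[0.37,0.01,0.4,0,0.99,0]]
```

View pics/w4.png

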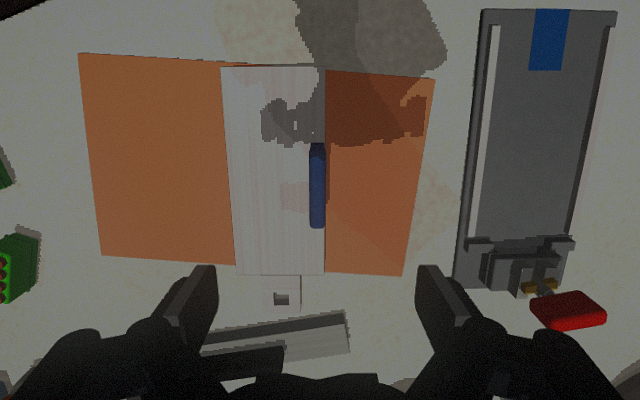

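The carrier lies flat on the mat: plate at (223-325, 67-275), handle bar at (317,185), or about (475,50). The straightedge is still at (672,-36). I'll go above it.

Call:
apply_moves(targets=[[0.5, 0, -0.22, 0, 1, 0], [0.52, 0, -0.14, 0, 1, 0], [0.54, 0, -0.07, 0, 1, 0], [0.55, 0, 0.01, 0, 1, 0], [0.54, 0, 0.07, 0, 1, 0], [0.52, 0, 0.16, 0, 1, 0], [0.49, 0, 0.22, 0, 1, 0], [0.46, 0, 0.29, 0, 1, 0], [0.42, 0, 0.35, 0, 1, 0], [0.37, 0, 0.4, 0, 0.9, 0], [0, 0, 0, 0, 0, 0], [0, 0, 0, 0, 0, 0]])

```text
clock: 21.75
eef_pos: [670.9, -36.3, 182.5]
tool_rot: [-1.573, 0.001, -1.38]
force: [0.3, 0.5, 0.1]
width: 85.5
```

```bash
python3 - <<'E'
from h import *
np.set_printoptions(precision=3,suppress=True)
st(); im,c=grab('wrist','w5')
h=cv2.cvtColor(im,cv2.COLOR_RGB2HSV)
HSV['black']=[((0,0,0),(180,255,50))]
for k in blobs(im,'black',200,box=(210,0,430,280))[:4]: print('rib@50',cen(k),cv2.contourArea(k),rect_on(c,k,50))
E
```

```text
t21.75 [670.9 -36.3 182.5] rot [-1.573  0.001 -1.38 ] F [0.3 0.5 0.1] w85.5
rib@50 [318.102 180.165] 1640.5 (array([672.651, -32.621], dtype=float32), [np.float32(100.065834), np.float32(12.185812)], np.float32(-1.3836429))
rib@50 [421.89  165.377] 725.5 (array([754.169,   3.001], dtype=float32), [np.float32(72.767494), np.float32(15.29939)], np.float32(-1.5550201))
```

View pics/w5.png

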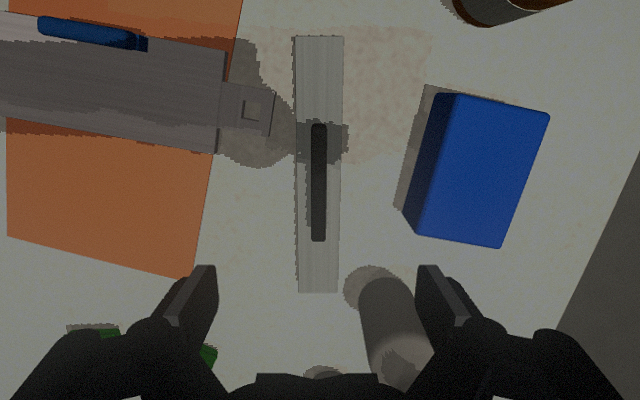

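The wrist view shows the straightedge with its rib at (318,180), or (672.6,-32.6) at -1.384 rad. The rib measures 100x12 mm, as expected.

Call:
apply_moves(targets=[[-0.08, 0.8, 0.06, 0, 0, 0], [0, 0.8, 0, 0, 0, 0], [0, 0.8, 0, 0, 0, 0], [0, 0.8, 0, 0, 0, 0], [0, 0.5, 0, 0, 0, 0], [0, 0.25, 0, 0, 0, 0], [0, 0, 0, 0, 0, 0], [0, 0, 0, 0, 0, 0]])

```text
clock: 22.8
eef_pos: [674.9, -33.5, 26.9]
tool_rot: [-1.569, -0.0, -1.383]
force: [0.7, -0.6, 1.0]
width: 85.4
```

Call:
apply_moves(targets=[[0, 0, 0, 0, 0, 0], [0, 0, 0, 0, 0, 0], [0, 0, 0, 0, 0, 0], [0, 0, 0, 0, 0, 0], [0, 0, 0, 0, 0, 0], [0, 0, 0, 0, 0, 0], [0, 0, 0, 0, 0, 0], [0, 0, 0, 0, 0, 0]], jaw=-1)

```text
clock: 23.8
eef_pos: [673.3, -33.7, 25.8]
tool_rot: [-1.572, -0.0, -1.383]
force: [-4.1, -0.1, 5.1]
width: 11.8
```

Call:
apply_moves(targets=[[0, -0.3, 0, 0, 0, 0], [0, -0.5, 0, 0, 0, 0], [0, -0.6, 0, 0, 0, 0], [0, -0.6, 0, 0, 0, 0], [0, -0.5, 0, 0, 0, 0], [0, 0, 0, 0, 0, 0], [0, 0, 0, 0, 0, 0]])

```text
clock: 24.68
eef_pos: [673.3, -33.7, 125.0]
tool_rot: [-1.572, 0.0, -1.383]
force: [-0.4, 0.2, -7.0]
width: 11.6
```

```bash
python3 - <<'E'
from h import *
np.set_printoptions(precision=3,suppress=True)
HSV['blue']=[((105,100,30),(125,255,255))]
st()
s=read_state()['eef_pos']
plan([(590,-70,s[2],-0.8,6),(475,-63,s[2],0,6)])
T,ct=grab('top','t5'); S,cs=grab('scene','s5')
HSV['plate']=[((0,0,120),(180,45,255))]
for k in blobs(T,'blue',15,box=(260,200,390,310)): print('bar',rect_on(ct,k,51),cen(k))
E
```

```text
t24.68 [673.3 -33.7 125. ] rot [-1.572  0.    -1.383] F [-0.4  0.2 -7. ] w11.6
[[0.08,0,-0.37,0,-0.7,0],[0.05,0,-0.38,0,-0.7,0],[0.01,0,-0.37,0,-0.7,0],[-0.02,0,-0.38,0,-0.7,0],[-0.07,0,-0.37,0,-0.7,0],[-0.1,0,-0.37,0,-0.7,0],[-0.36,0,-0.32,0,-0.95,0],[-0.39,0,-0.27,0,-0.95,0],[-0.43,0,-0.22,0,-0.95,0],[-0.45,0,-0.16,0,-0.95,0],[-0.47,0,-0.1,0,-0.95,0],[-0.48,0,-0.03,0,-0.95,0]]
bar (array([476.817,  49.839], dtype=float32), [np.float32(60.69049), np.float32(5.1229644)], np.float32(-0.01892066)) [298.071 253.992]
```

Call:
apply_moves(targets=[[0.08, 0, -0.37, 0, -0.7, 0], [0.05, 0, -0.38, 0, -0.7, 0], [0.01, 0, -0.37, 0, -0.7, 0], [-0.02, 0, -0.38, 0, -0.7, 0], [-0.07, 0, -0.37, 0, -0.7, 0], [-0.1, 0, -0.37, 0, -0.7, 0], [-0.36, 0, -0.32, 0, -0.95, 0], [-0.39, 0, -0.27, 0, -0.95, 0], [-0.43, 0, -0.22, 0, -0.95, 0], [-0.45, 0, -0.16, 0, -0.95, 0], [-0.47, 0, -0.1, 0, -0.95, 0], [-0.48, 0, -0.03, 0, -0.95, 0]])

```text
clock: 26.28
eef_pos: [475.0, -62.9, 125.3]
tool_rot: [-1.571, 0.001, 0.004]
force: [-0.4, -0.2, -6.9]
width: 12.2
```

Call:
apply_moves(targets=[[0, 0, 0, 0, 0, 0], [0, 0.3, 0, 0, 0, 0], [0, 0.4, 0, 0, 0, 0], [0, 0.4, 0, 0, 0, 0], [0, 0.3, 0, 0, 0, 0], [0, 0, 0, 0, 0, 0], [0, 0, 0, 0, 0, 0]])

```text
clock: 27.15
eef_pos: [476.1, -62.5, 69.8]
tool_rot: [-1.571, -0.0, -0.0]
force: [0.1, 1.0, -6.3]
width: 12.1
```

```bash
python3 - <<'E'
from h import *
st(); grab('wrist','w6')
E
```

```text
t27.15 [476.1 -62.5  69.8] rot [-1.571 -0.    -0.   ] F [ 0.1  1.  -6.3] w12.1
```

View pics/w6.png

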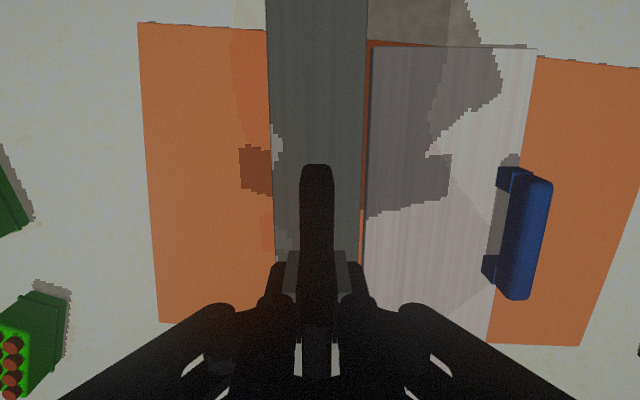

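The straightedge hangs parallel to the plate, with the gap showing at x≈365 px. I'll lower it, then push it against the edge.

Call:
apply_moves(targets=[[0, 0.35, 0.02, 0, 0, 0], [0, 0.35, 0.02, 0, 0, 0], [0, 0.2, 0, 0, 0, 0], [0, 0.1, 0, 0, 0, 0], [0, 0, 0, 0, 0, 0], [0, 0, 0, 0, 0, 0]])

```text
clock: 27.95
eef_pos: [476.0, -61.1, 29.9]
tool_rot: [-1.571, -0.001, -0.0]
force: [0.2, 0.0, -5.3]
width: 12.0
```

Call:
apply_moves(targets=[[0, 0, 0.05, 0, 0, 0], [0, 0, 0.05, 0, 0, 0], [0, 0, 0.05, 0, 0, 0], [0, 0, 0.03, 0, 0, 0], [0, 0, 0, 0, 0, 0]])

```text
clock: 28.58
eef_pos: [475.7, -53.8, 29.7]
tool_rot: [-1.571, -0.0, 0.0]
force: [0.1, 0.1, -6.3]
width: 11.9
```

Call:
apply_moves(targets=[[0, 0.02, 0.02, 0, 0, 0], [0, 0, 0.03, 0, 0, 0], [0, 0, 0.03, 0, 0, 0], [0, 0, 0.03, 0, 0, 0], [0, 0, 0, 0, 0, 0]])

```text
clock: 29.2
eef_pos: [475.6, -49.7, 28.9]
tool_rot: [-1.571, 0.0, -0.001]
force: [0.2, -2.7, -6.7]
width: 11.6
```

Call:
apply_moves(targets=[[0, 0.03, 0, 0, 0, 0], [0, 0, 0, 0, 0, 0], [0, 0, 0, 0, 0, 0]])

```text
clock: 29.58
eef_pos: [475.5, -49.9, 28.7]
tool_rot: [-1.572, -0.0, -0.0]
force: [-3.6, -2.2, 8.1]
width: 12.1
```

Call:
apply_moves(targets=[[0, 0, 0, 0, 0, 0], [0, 0, 0, 0, 0, 0], [0, 0, 0, 0, 0, 0], [0, 0, 0, 0, 0, 0], [0, 0, 0, 0, 0, 0], [0, 0, 0, 0, 0, 0]], jaw=1)

```text
clock: 30.32
eef_pos: [475.8, -49.5, 27.7]
tool_rot: [-1.571, -0.0, -0.0]
force: [-0.6, 0.9, 0.5]
width: 85.8
```

Call:
apply_moves(targets=[[0, -1, 0, 0, 0, 0], [0, -1, 0, 0, 0, 0], [0, -1, 0, 0, 0, 0], [0, -1, 0, 0, 0, 0], [0, -0.5, 0, 0, 0, 0], [0, 0, 0, 0, 0, 0], [0, 0, 0, 0, 0, 0]])

```text
clock: 31.2
eef_pos: [475.1, -49.8, 206.9]
tool_rot: [-1.571, 0.001, -0.0]
force: [0.0, 1.0, 0.6]
width: 85.4
```

```bash
python3 - <<'E'
from h import *
np.set_printoptions(precision=3,suppress=True)
HSV['blue']=[((105,100,30),(125,255,255))];HSV['black']=[((0,0,0),(180,255,60))]
st(); im,c=grab('wrist','w7')
for k in blobs(im,'blue',200,box=(300,50,500,300))[:2]: print('bar@51',cen(k),rect_on(c,k,51))
for k in blobs(im,'black',300,box=(260,50,380,262))[:2]: print('rib@53',cen(k),rect_on(c,k,53))
T,ct=grab('top','t7')
for k in blobs(T,'green',40,close=5)[:4]: print('rack@40',rect_on(ct,k,40))
E
```

```text
t31.20 [475.1 -49.8 206.9] rot [-1.571  0.001 -0.   ] F [0.  1.  0.6] w85.4
bar@51 [430.86  176.451] (array([474.279,  51.928], dtype=float32), [np.float32(67.54275), np.float32(13.0002)], np.float32(-0.0031062365))
rib@53 [322.911 133.917] (array([446.666, -44.041], dtype=float32), [np.float32(159.21613), np.float32(25.650858)], np.float32(-0.0016257763))
rack@40 (array([ 460.484, -275.383], dtype=float32), [np.float32(56.82603), np.float32(24.154917)], np.float32(0.24616373))
rack@40 (array([ 457.447, -360.316], dtype=float32), [np.float32(55.77569), np.float32(23.972994)], np.float32(-0.3975767))
rack@40 (array([ 567.556, -266.03 ], dtype=float32), [np.float32(54.78209), np.float32(24.576202)], np.float32(-0.3308519))
rack@40 (array([ 575.414, -374.363], dtype=float32), [np.float32(54.098602), np.float32(22.814697)], np.float32(-0.051988125))
```

View pics/w7.png

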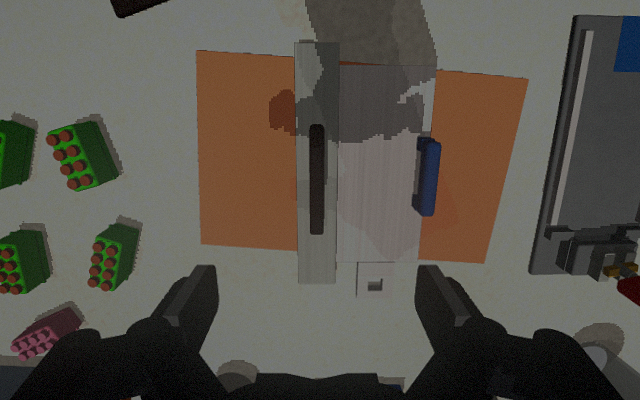

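The straightedge lies flush along the plate (seam at x≈338 px, parallel). It sits at y -49.8, so the plate edge is at about y -29.7. The four racks are at the left. I'll go above them for one close look.

```bash
python3 - <<'E'
from h import *
plan([(510,-320,205,0,8)])
E
```

```text
[[0.11,0.01,-0.84,0,0,0],[0.11,0,-0.85,0,0,0],[0.11,0.01,-0.84,0,0,0],[0.11,0,-0.85,0,0,0],[0.11,0.01,-0.84,0,0,0],[0.11,0,-0.85,0,0,0],[0.11,0.01,-0.84,0,0,0],[0.11,0,-0.85,0,0,0]]
```

Call:
apply_moves(targets=[[0.11, 0, -0.84, 0, 0, 0], [0.11, 0, -0.84, 0, 0, 0], [0.11, 0, -0.84, 0, 0, 0], [0.11, 0, -0.84, 0, 0, 0], [0.11, 0, -0.84, 0, 0, 0], [0.11, 0, -0.84, 0, 0, 0], [0.11, 0, -0.84, 0, 0, 0], [0.11, 0, -0.84, 0, 0, 0], [0, 0, 0, 0, 0, 0], [0, 0, 0, 0, 0, 0]], jaw=0.2)

```text
clock: 32.55
eef_pos: [510.6, -317.1, 206.8]
tool_rot: [-1.569, 0.001, 0.001]
force: [-0.5, 0.7, -1.2]
width: 51.0
```

```bash
python3 - <<'E'
from h import *
np.set_printoptions(precision=3,suppress=True)
st(); im,c=grab('wrist','w8')
h=cv2.cvtColor(im,cv2.COLOR_RGB2HSV)
g=cv2.inRange(h,(45,120,40),(75,255,255)); print('V hist',np.percentile(h[...,2][g>0],[5,25,50,75,95]), np.percentile(h[...,1][g>0],[5,25,50,75,95]))
T=(np.percentile(h[...,2][g>0],5)+np.percentile(h[...,2][g>0],97))/2
HSV['top']=[((45,120,int(T)),(75,255,255))]
for k in blobs(im,'top',150,close=9)[:6]: print(cen(k),cv2.contourArea(k),rect_on(c,k,40))
E
```

```text
t32.55 [ 510.6 -317.1  206.8] rot [-1.569  0.001  0.001] F [-0.5  0.7 -1.2] w51.0
V hist [ 46.  64.  76. 107. 120.] [128. 170. 196. 220. 255.]
[263.008 114.538] 1625.5 (array([ 455.006, -360.563], dtype=float32), [np.float32(59.616367), np.float32(29.420456)], np.float32(-0.39372122))
[257.245 233.259] 1099.5 (array([ 573.195, -374.965], dtype=float32), [np.float32(57.78213), np.float32(26.885698)], np.float32(-0.0652802))
[366.021 227.637] 1001.0 (array([ 565.091, -270.273], dtype=float32), [np.float32(57.916946), np.float32(32.168537)], np.float32(-0.35155582))
```

View pics/w8.png

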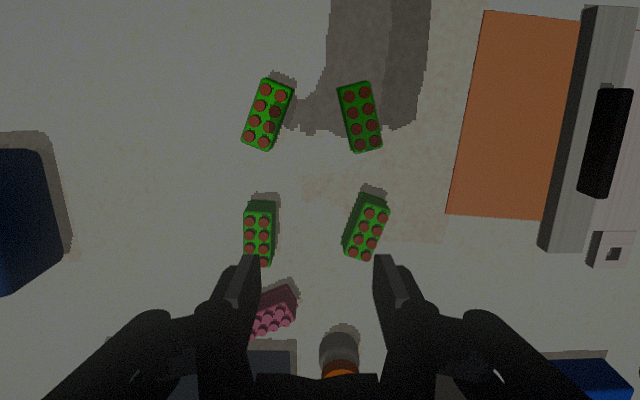

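The wrist view shows the racks at C (266,114), B (360,116), A (367,227) and D (258,233), with the pink decoy below them. Pick poses follow.

```bash
python3 - <<'E'
from h import *
np.set_printoptions(precision=3,suppress=True)
im=cv2.cvtColor(cv2.imread('pics/w8.png'),cv2.COLOR_BGR2RGB); c=calibration('wrist')
for v in (40,52,60):
    HSV['top']=[((45,120,v),(75,255,255))]
    for k in blobs(im,'top',150,box=(325,60,400,175),close=9)[:2]: print(v,'B',cen(k),rect_on(c,k,40))
print('pick A'); p=plan([(565.5,-269.5,120,-0.335,0),(565.5,-269.5,12,-0.335,5)])
print('place A'); plan([(562,-150,100,-1.0,0),(556.5,2.5,100,-1.571,0),(556.5,2.5,28.5,-1.571,4)],(565.5,-269.5,100,-0.335))
E
```

```text
40 B [359.552 116.437] (array([ 457.024, -278.313], dtype=float32), [np.float32(59.781567), np.float32(29.362658)], np.float32(0.25774038))
52 B [359.736 116.586] (array([ 457.05 , -278.307], dtype=float32), [np.float32(59.729366), np.float32(29.362658)], np.float32(0.25774038))
60 B [360.887 117.596] (array([ 457.538, -278.101], dtype=float32), [np.float32(58.59671), np.float32(29.24322)], np.float32(0.25322127))
pick A
[[0.46,0.73,0.39,0,0.8,0],[0.41,0.72,0.44,0,0.8,0],[0.35,0.73,0.49,0,0.8,0],[0,0.54,0,0,0,0],[0,0.54,0,0,0,0],[0,0.54,0,0,0,0],[0,0.54,0,0,0,0],[0,0.54,0,0,0,0]]
place A
[[-0.21,0,0.56,0,0.95,0],[-0.29,0,0.52,0,0.95,0],[-0.35,0,0.49,0,0.95,0],[-0.41,0,0.43,0,0.95,0],[-0.47,0,0.37,0,0.95,0],[-0.66,0,0.39,0,0.82,0],[-0.69,0,0.31,0,0.82,0],[-0.73,0,0.24,0,0.82,0],[-0.75,0,0.14,0,0.82,0],[-0.76,0,0.06,0,0.82,0],[0,0.45,0,0,0,0],[0,0.44,0,0,0,0]]
[[0,0.45,0,0,0,0],[0,0.45,0,0,0,0]]
```

Call:
apply_moves(targets=[[0.46, 0.73, 0.39, 0, 0.8, 0], [0.41, 0.72, 0.44, 0, 0.8, 0], [0.35, 0.73, 0.49, 0, 0.8, 0], [0, 0.4, 0, 0, 0, 0], [0, 0.6, 0, 0, 0, 0], [0, 0.7, 0, 0, 0, 0], [0, 0.6, 0, 0, 0, 0], [0, 0.4, 0, 0, 0, 0], [0, 0, 0, 0, 0, 0]])

```text
clock: 33.72
eef_pos: [564.5, -271.1, 11.7]
tool_rot: [-1.571, 0.002, -0.335]
force: [0.2, 0.6, 0.3]
width: 51.2
```

Call:
apply_moves(targets=[[0, 0, 0, 0, 0, 0], [0, 0, 0, 0, 0, 0], [0, 0, 0, 0, 0, 0], [0, 0, 0, 0, 0, 0], [0, 0, 0, 0, 0, 0], [0, 0, 0, 0, 0, 0]], jaw=-1)

```text
clock: 34.48
eef_pos: [566.5, -271.3, 13.9]
tool_rot: [-1.571, -0.002, -0.335]
force: [0.3, -0.4, 6.2]
width: 26.9
```

Call:
apply_moves(targets=[[0, -0.4, 0, 0, 0, 0], [0, -0.6, 0, 0, 0, 0], [0, -0.7, 0, 0, 0, 0], [0, -0.5, 0, 0, 0, 0], [0, 0, 0, 0, 0, 0]])

```text
clock: 35.1
eef_pos: [566.6, -271.6, 102.4]
tool_rot: [-1.571, -0.003, -0.336]
force: [-0.1, -0.5, -1.0]
width: 27.1
```

```bash
python3 - <<'E'
from h import *
st(); plan([(562,-150,100,-1.0,0),(556.5,2.5,100,-1.571,0)])
grab('wrist','w9')
E
```

```text
t35.10 [ 566.6 -271.6  102.4] rot [-1.571 -0.003 -0.336] F [-0.1 -0.5 -1. ] w27.1
[[-0.22,0.01,0.57,0,0.95,0],[-0.3,0.01,0.53,0,0.95,0],[-0.36,0.02,0.49,0,0.95,0],[-0.42,0.01,0.43,0,0.95,0],[-0.48,0.01,0.38,0,0.95,0],[-0.66,0,0.39,0,0.82,0],[-0.69,0,0.31,0,0.82,0],[-0.73,0,0.23,0,0.82,0],[-0.75,0,0.15,0,0.82,0],[-0.76,0,0.06,0,0.82,0]]
```

View pics/w9.png

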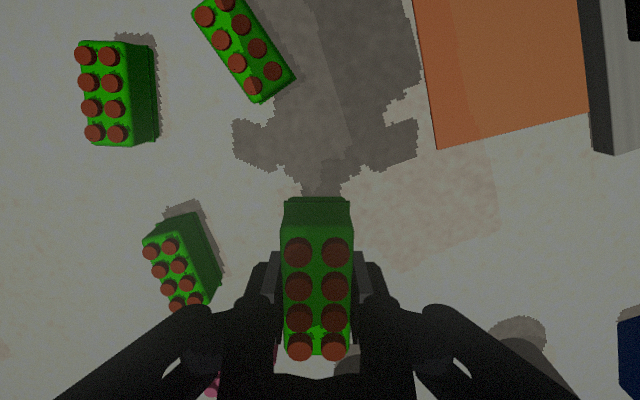

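Rack A is held squarely: caps at (318,300), near top edge around row 225.

```bash
cat >> h.py <<'E'
def heldoff(im,c,ztop):
    """offset of held rack centre from TCP along tool x, from bright top face + caps"""
    s=read_state(); yw=s['tool_rot'][2]; p=np.array(s['eef_pos'])
    h=cv2.cvtColor(im,cv2.COLOR_RGB2HSV); V=h[...,2]; col=slice(300,336)
    # column profile of green value along centre strip
    m=(cv2.inRange(h,(45,120,30),(75,255,255))>0)
    prof=[(r,int(np.median(V[r,col][m[r,col]])) if m[r,col].sum()>6 else -1) for r in range(180,375,4)]
    f=lambda r:(onz(c,[318,r],ztop)[0]-p)[:2]@[np.cos(yw),np.sin(yw)]
    return prof,f
E
python3 - <<'E'
from h import *
im=cv2.cvtColor(cv2.imread('pics/w9.png'),cv2.COLOR_BGR2RGB)
pr,f=heldoff(im,calibration('wrist'),128.5); print(pr)
print([(r,round(float(f(r)),1)) for r in(220,225,230,350,358,362)])
E
```

```text
[(180, -1), (184, -1), (188, -1), (192, -1), (196, -1), (200, 50), (204, 53), (208, 54), (212, 53), (216, 53), (220, 54), (224, 55), (228, 70), (232, 72), (236, 73), (240, 71), (244, 71), (248, 71), (252, 69), (256, 70), (260, 72), (264, 70), (268, 71), (272, 70), (276, 69), (280, 70), (284, 70), (288, 70), (292, 71), (296, 68), (300, 70), (304, 71), (308, 70), (312, 68), (316, 70), (320, 69), (324, 66), (328, 119), (332, 92), (336, 115), (340, 117), (344, 117), (348, 117), (352, 118), (356, -1), (360, -1), (364, -1), (368, -1), (372, -1)]
[(220, -34.0), (225, -32.0), (230, -30.1), (350, 23.8), (358, 28.0), (362, 30.1)]
```

Call:
apply_moves(targets=[[-0.22, 0.01, 0.57, 0, 0.95, 0], [-0.3, 0.01, 0.53, 0, 0.95, 0], [-0.36, 0.02, 0.49, 0, 0.95, 0], [-0.42, 0.01, 0.43, 0, 0.95, 0], [-0.48, 0.01, 0.38, 0, 0.95, 0], [-0.66, 0, 0.39, 0, 0.82, 0], [-0.69, 0, 0.31, 0, 0.82, 0], [-0.73, 0, 0.23, 0, 0.82, 0], [-0.75, 0, 0.15, 0, 0.82, 0], [-0.72, 0, 0.06, 0, 0.82, 0], [0, 0, 0, 0, 0, 0], [0, 0, 0, 0, 0, 0]])

```text
clock: 36.65
eef_pos: [555.0, 0.4, 97.3]
tool_rot: [-1.573, -0.001, -1.57]
force: [0.3, 0.0, -1.4]
width: 27.0
```

```bash
python3 - <<'E'
from h import *
st(); plan([(556.5,0.8,32,-1.571,0)])
grab('wrist','w10')
np.set_printoptions(precision=2,suppress=True)
T,ct=grab('top')
HSV['black']=[((0,0,0),(180,255,80))]
for k in blobs(T,'black',40,box=(300,230,400,290),close=3)[:3]: print(cv2.contourArea(k),rect_on(ct,k,50))
E
```

```text
t36.65 [5.55e+02 4.00e-01 9.73e+01] rot [-1.573e+00 -1.000e-03 -1.570e+00] F [ 0.3  0.  -1.4] w27.0
[[0,0.82,0.02,0,0,0],[-0.01,0.81,0.02,0,0,0]]
```

View pics/w10.png

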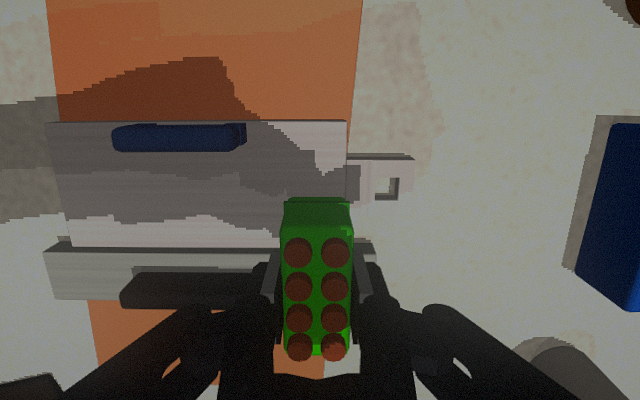

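Rack A is above its slot, near the plate's +x end. The plate/straightedge seam is at row ~247.

```bash
python3 - <<'E'
from h import *
np.set_printoptions(precision=1,suppress=True)
c=calibration('wrist')
print('plate +x end',onz(c,[347,175],15),'-x end top',onz(c,[52,123],15),'SE edge @15/23',onz(c,[[150,247],[220,247]],15), onz(c,[[150,247]],23),'bar ends @51',onz(c,[[112,127],[241,124]],51))
E
```

```text
plate +x end [[576.8  23.7  15. ]] -x end top [[382.5  59.4  15. ]] SE edge @15/23 [[435.4 -29.8  15. ]
 [486.8 -29.6  15. ]] [[439.7 -25.9  23. ]] bar ends @51 [[444.2  60.   51. ]
 [515.6  61.   51. ]]
```

Call:
apply_moves(targets=[[0, 0.5, 0.02, 0, 0, 0], [0, 0.6, 0.02, 0, 0, 0], [0, 0.4, 0, 0, 0, 0], [0, 0.17, 0, 0, 0, 0], [0, 0, 0, 0, 0, 0], [0, 0, 0, 0, 0, 0]])

```text
clock: 37.5
eef_pos: [557.8, 1.4, 31.9]
tool_rot: [-1.57, 0.0, -1.571]
force: [0.1, -0.6, -1.5]
width: 27.0
```

Call:
apply_moves(targets=[[0.03, 0.03, 0, 0, 0, 0], [0.03, 0, 0, 0, 0, 0], [0, 0, 0, 0, 0, 0], [0, 0, 0, 0, 0, 0]])

```text
clock: 38.0
eef_pos: [557.3, -1.0, 30.2]
tool_rot: [-1.571, 0.0, -1.571]
force: [0.4, 0.1, -1.0]
width: 27.1
```

Call:
apply_moves(targets=[[0.03, 0, 0, 0, 0, 0], [0, 0.03, 0, 0, 0, 0], [0, 0, 0, 0, 0, 0], [0, 0, 0, 0, 0, 0]])

```text
clock: 38.5
eef_pos: [557.5, -1.7, 28.9]
tool_rot: [-1.57, 0.001, -1.571]
force: [0.0, 2.7, -1.3]
width: 27.2
```

Call:
apply_moves(targets=[[-0.01, 0.04, 0, 0, 0, 0], [0, 0, 0, 0, 0, 0], [0, 0, 0, 0, 0, 0]])

```text
clock: 38.88
eef_pos: [557.5, -1.6, 28.8]
tool_rot: [-1.57, -0.0, -1.571]
force: [-2.6, 2.8, 13.0]
width: 27.1
```

Call:
apply_moves(targets=[[0, 0, 0, 0, 0, 0], [0, 0, 0, 0, 0, 0], [0, 0, 0, 0, 0, 0], [0, 0, 0, 0, 0, 0]], jaw=-0.2)

```text
clock: 39.38
eef_pos: [557.2, -1.9, 27.1]
tool_rot: [-1.571, -0.0, -1.571]
force: [0.4, 0.4, 0.1]
width: 34.2
```

Call:
apply_moves(targets=[[0, -0.6, 0, 0, 0, 0], [0, -0.8, 0, 0, 0, 0], [0, -0.8, 0, 0, 0, 0], [0, 0, 0, 0, 0, 0]])

```text
clock: 39.88
eef_pos: [559.1, -1.8, 117.5]
tool_rot: [-1.566, 0.0, -1.571]
force: [-0.3, -0.5, 0.0]
width: 34.1
```

```bash
python3 - <<'E'
from h import *
st(); plan([(574,-200,115,-0.8,0),(573.5,-375.5,115,-0.06,0),(573.5,-375.5,13,-0.06,5)])
E
```

```text
t39.88 [559.1  -1.8 117.5] rot [-1.566  0.    -1.571] F [-0.3 -0.5  0. ] w34.1
[[0.83,0.01,0.06,0,-0.92,0],[0.82,0.01,-0.04,0,-0.92,0],[0.82,0.01,-0.15,0,-0.92,0],[0.79,0.01,-0.25,0,-0.92,0],[0.75,0.01,-0.35,0,-0.92,0],[0.7,0.01,-0.45,0,-0.92,0],[0.52,0,-0.51,0,-0.88,0],[0.46,0,-0.57,0,-0.88,0],[0.38,0,-0.62,0,-0.88,0],[0.31,0,-0.67,0,-0.88,0],[0.22,0,-0.69,0,-0.88,0],[0.13,0,-0.72,0,-0.88,0]]
[[0,0.51,0,0,0,0],[0,0.51,0,0,0,0],[0,0.51,0,0,0,0],[0,0.51,0,0,0,0],[0,0.51,0,0,0,0]]
```

Call:
apply_moves(targets=[[0.83, 0, 0.06, 0, -0.92, 0], [0.82, 0, -0.04, 0, -0.92, 0], [0.82, 0, -0.15, 0, -0.92, 0], [0.79, 0, -0.25, 0, -0.92, 0], [0.75, 0, -0.35, 0, -0.92, 0], [0.7, 0, -0.45, 0, -0.92, 0], [0.52, 0, -0.51, 0, -0.88, 0], [0.46, 0, -0.57, 0, -0.88, 0], [0.38, 0, -0.62, 0, -0.88, 0], [0.31, 0, -0.67, 0, -0.88, 0], [0.22, 0, -0.69, 0, -0.88, 0], [0.13, 0, -0.72, 0, -0.88, 0]], jaw=0.2)

```text
clock: 41.38
eef_pos: [571.1, -376.1, 113.7]
tool_rot: [-1.57, 0.002, -0.059]
force: [0.2, -0.8, 0.2]
width: 51.1
```

Call:
apply_moves(targets=[[0, 0, 0, 0, 0, 0], [0, 0.2, 0, 0, 0, 0]])

```text
clock: 41.62
eef_pos: [572.0, -374.4, 106.6]
tool_rot: [-1.569, -0.0, -0.064]
force: [-0.3, -0.3, 0.9]
width: 51.1
```

```bash
python3 - <<'E'
from h import *
st(); plan([(573.5,-375.5,13,-0.06,5)])
E
```

```text
t41.62 [ 572.  -374.4  106.6] rot [-1.569 -0.    -0.064] F [-0.3 -0.3  0.9] w51.1
[[0.01,0.47,-0.01,0,-0.01,0],[0.01,0.47,0,0,-0.01,0],[0,0.46,-0.01,0,-0.01,0],[0.01,0.47,0,0,-0.01,0],[0.01,0.47,-0.01,0,-0.01,0]]
```

Call:
apply_moves(targets=[[0.03, 0.4, -0.02, 0, 0, 0], [0, 0.6, 0, 0, 0, 0], [0, 0.6, 0, 0, 0, 0], [0, 0.5, 0, 0, 0, 0], [0, 0.2, 0, 0, 0, 0], [0, 0, 0, 0, 0, 0]])

```text
clock: 42.38
eef_pos: [572.9, -376.1, 14.7]
tool_rot: [-1.57, 0.001, -0.063]
force: [-0.2, 0.5, 0.3]
width: 51.2
```

Call:
apply_moves(targets=[[0, 0, 0, 0, 0, 0], [0, 0, 0, 0, 0, 0], [0, 0, 0, 0, 0, 0], [0, 0, 0, 0, 0, 0], [0, 0, 0, 0, 0, 0], [0, 0, 0, 0, 0, 0]], jaw=-1)

```text
clock: 43.12
eef_pos: [573.9, -376.7, 16.5]
tool_rot: [-1.572, -0.002, -0.063]
force: [-0.6, 0.7, 6.7]
width: 27.0
```

Call:
apply_moves(targets=[[0, -0.4, 0, 0, 0, 0], [0, -0.6, 0, 0, 0, 0], [0, -0.7, 0, 0, 0, 0], [0, -0.5, 0, 0, 0, 0], [0, 0, 0, 0, 0, 0]])

```text
clock: 43.75
eef_pos: [574.3, -376.9, 105.9]
tool_rot: [-1.573, -0.004, -0.063]
force: [1.0, 0.0, -0.5]
width: 26.8
```

```bash
cat >> h.py <<'E'
def held(name,zpick,slotx):
    st(); im,c=grab('wrist',name); z=read_state()['eef_pos'][2]-zpick+40
    pr,f=heldoff(im,c,z)
    v=np.array(pr); j=[i for i in range(1,len(v)) if v[i-1,1]>0 and v[i,1]>v[i-1,1]*1.15 and v[i,0]<290]
    near=v[j[0],0]-2 if j else None; far=v[v[:,1]>0][-1,0]+2
    a=f(near) if near else None; b=f(far); off=(a+b)/2 if near else b-30
    print('near',near,a,'far',far,b,'off',off)
    y=0.3+2.0+off
    s=read_state()['eef_pos']; plan([((s[0]+slotx)/2,s[1]*0.5,102,-0.85,0),(slotx,y,100,-1.571,0)])
E
python3 -c "
from h import *
held('w11',14,507)"
```

```text
t43.75 [ 574.3 -376.9  105.9] rot [-1.573 -0.004 -0.063] F [ 1.   0.  -0.5] w26.8
near 202 -38.68873855896605 far 350 27.726219909021278 off -5.481259324972386
[[-0.19,0.01,0.77,0,0.94,0],[-0.29,0.01,0.75,0,0.94,0],[-0.38,0.01,0.7,0,0.94,0],[-0.47,0.01,0.64,0,0.94,0],[-0.55,0.01,0.58,0,0.94,0],[-0.62,0.01,0.5,0,0.94,0],[-0.67,0.01,0.4,0,0.86,0],[-0.72,0.01,0.33,0,0.86,0],[-0.74,0,0.23,0,0.86,0],[-0.77,0.01,0.14,0,0.86,0],[-0.78,0.01,0.05,0,0.86,0],[-0.79,0.01,-0.04,0,0.86,0]]
```

```bash
python3 -c "
from h import *
im=cv2.cvtColor(cv2.imread('pics/w11.png'),cv2.COLOR_BGR2RGB)
pr,f=heldoff(im,calibration('wrist'),131); print(pr); print([(r,round(float(f(r)),1)) for r in(214,218,222,226,230,350,354)])"
```

```text
[(180, -1), (184, -1), (188, -1), (192, -1), (196, -1), (200, 36), (204, 45), (208, 46), (212, 47), (216, 46), (220, 46), (224, 53), (228, 67), (232, 72), (236, 70), (240, 64), (244, 64), (248, 64), (252, 64), (256, 64), (260, 63), (264, 63), (268, 63), (272, 63), (276, 62), (280, 63), (284, 60), (288, 61), (292, 60), (296, 62), (300, 61), (304, 62), (308, 63), (312, 60), (316, 61), (320, 59), (324, 103), (328, 104), (332, 105), (336, 101), (340, 102), (344, 104), (348, 104), (352, -1), (356, -1), (360, -1), (364, -1), (368, -1), (372, -1)]
[(214, -36.0), (218, -34.4), (222, -32.9), (226, -31.3), (230, -29.8), (350, 24.4), (354, 26.5)]
```

Call:
apply_moves(targets=[[-0.19, 0.01, 0.77, 0, 0.94, 0], [-0.29, 0.01, 0.75, 0, 0.94, 0], [-0.38, 0.01, 0.7, 0, 0.94, 0], [-0.47, 0.01, 0.64, 0, 0.94, 0], [-0.55, 0.01, 0.58, 0, 0.94, 0], [-0.62, 0.01, 0.5, 0, 0.94, 0], [-0.67, 0.01, 0.4, 0, 0.86, 0], [-0.72, 0.01, 0.33, 0, 0.86, 0], [-0.74, 0, 0.23, 0, 0.86, 0], [-0.77, 0.01, 0.14, 0, 0.86, 0], [-0.78, 0.01, 0.05, 0, 0.86, 0], [-0.88, 0.01, -0.04, 0, 0.86, 0]])

```text
clock: 45.3
eef_pos: [505.4, 1.3, 98.0]
tool_rot: [-1.573, -0.0, -1.576]
force: [0.2, 0.1, -0.9]
width: 27.1
```

Call:
apply_moves(targets=[[0, 0, 0, 0, 0, 0], [0, 0, 0, 0, 0, 0]])

```text
clock: 45.55
eef_pos: [506.0, 0.2, 98.3]
tool_rot: [-1.572, -0.001, -1.57]
force: [-0.2, -0.6, -1.0]
width: 26.4
```

```bash
sed -i "s/and v\[i,0\]<290\]/and 212<v[i,0]<290]/; s/off=(a+b)\/2 if near else b-30/off=a+30 if near else b-30/" h.py; python3 -c "
from h import *
st(); plan([(507,0.6,33,-1.571,4)])
im,c=grab('wrist','w12')
"
```

```text
t45.55 [5.06e+02 2.00e-01 9.83e+01] rot [-1.572e+00 -1.000e-03 -1.570e+00] F [-0.2 -0.6 -1. ] w26.4
[[0,0.41,0.01,0,0,0],[0,0.41,0,0,0,0],[-0.01,0.4,0.01,0,0,0],[0,0.41,0.01,0,0,0]]
```

View pics/w12.png

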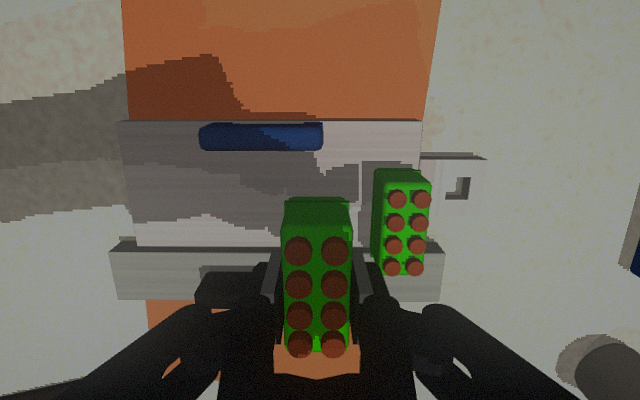

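Rack A stands on the plate against the straightedge, and the gap for D is fine. I'll lower D.

Call:
apply_moves(targets=[[0, 0.5, 0.02, 0, 0, 0], [0, 0.6, 0.02, 0, 0, 0], [0, 0.35, 0, 0, 0, 0], [0, 0.17, 0, 0, 0, 0], [0, 0, 0, 0, 0, 0], [0.03, 0, 0, 0, 0, 0], [0.03, 0, 0, 0, 0, 0], [0, 0, 0, 0, 0, 0], [0, 0, 0, 0, 0, 0]])

```text
clock: 46.72
eef_pos: [508.5, -0.9, 34.5]
tool_rot: [-1.57, 0.001, -1.57]
force: [0.6, 2.6, 0.3]
width: 27.0
```

Call:
apply_moves(targets=[[-0.01, 0.05, 0, 0, 0, 0], [0, 0.05, 0, 0, 0, 0], [0, 0.03, 0, 0, 0, 0], [0, 0, 0, 0, 0, 0], [0, 0, 0, 0, 0, 0]])

```text
clock: 47.35
eef_pos: [508.4, -0.9, 31.4]
tool_rot: [-1.569, -0.001, -1.571]
force: [-5.2, 3.3, 27.4]
width: 27.0
```

Call:
apply_moves(targets=[[0, -0.04, 0, 0, 0, 0], [0, 0, 0, 0, 0, 0]])

```text
clock: 47.6
eef_pos: [508.4, -0.9, 31.4]
tool_rot: [-1.57, -0.0, -1.571]
force: [-1.3, 2.3, 12.8]
width: 26.8
```

Call:
apply_moves(targets=[[0, 0, 0, 0, 0, 0], [0, 0, 0, 0, 0, 0], [0, 0, 0, 0, 0, 0], [0, 0, 0, 0, 0, 0]], jaw=-0.2)

```text
clock: 48.1
eef_pos: [507.9, -1.4, 30.3]
tool_rot: [-1.571, -0.0, -1.571]
force: [0.2, 0.5, 0.3]
width: 34.4
```

Call:
apply_moves(targets=[[0, -0.6, 0, 0, 0, 0], [0, -0.8, 0, 0, 0, 0], [0, -0.8, 0, 0, 0, 0], [0, 0, 0, 0, 0, 0]])

```text
clock: 48.6
eef_pos: [509.7, -1.2, 120.5]
tool_rot: [-1.566, 0.0, -1.571]
force: [-0.5, -0.9, 0.1]
width: 34.1
```

```bash
python3 - <<'E'
from h import *
np.set_printoptions(precision=3,suppress=True)
st(); plan([(480,-180,110,-1.0,0),(455.5,-360.5,107,-0.394,0)])
T,ct=grab('top','t12')
for k in blobs(T,'green',40,close=5)[:4]: print('rack@40',cen(k),rect_on(ct,k,40))
E
```

```text
t48.60 [509.7  -1.2 120.5] rot [-1.566  0.    -1.571] F [-0.5 -0.9  0.1] w34.1
[[0.89,0.05,-0.15,0,-0.82,0],[0.88,0.06,-0.25,0,-0.82,0],[0.83,0.05,-0.34,0,-0.82,0],[0.79,0.05,-0.44,0,-0.82,0],[0.74,0.05,-0.53,0,-0.82,0],[0.69,0.02,-0.59,0,-0.87,0],[0.62,0.01,-0.67,0,-0.87,0],[0.53,0.02,-0.75,0,-0.87,0],[0.43,0.01,-0.8,0,-0.87,0],[0.34,0.02,-0.84,0,-0.87,0]]
rack@40 [425.177 257.718] (array([ 460.16 , -275.465], dtype=float32), [np.float32(56.15617), np.float32(24.154917)], np.float32(0.24616301))
rack@40 [458.774 258.919] (array([ 456.997, -360.345], dtype=float32), [np.float32(53.949932), np.float32(23.570047)], np.float32(-0.39757657))
```

Call:
apply_moves(targets=[[0.89, 0.05, -0.15, 0, -0.82, 0], [0.88, 0.06, -0.25, 0, -0.82, 0], [0.83, 0.05, -0.34, 0, -0.82, 0], [0.79, 0.05, -0.44, 0, -0.82, 0], [0.74, 0.05, -0.53, 0, -0.82, 0], [0.69, 0.02, -0.59, 0, -0.87, 0], [0.62, 0.01, -0.67, 0, -0.87, 0], [0.53, 0.02, -0.75, 0, -0.87, 0], [0.43, 0.01, -0.8, 0, -0.87, 0], [0.34, 0.02, -0.84, 0, -0.87, 0], [0, 0, 0, 0, 0, 0], [0, 0, 0, 0, 0, 0]], jaw=0.2)

```text
clock: 50.15
eef_pos: [453.6, -359.2, 103.8]
tool_rot: [-1.569, 0.002, -0.392]
force: [0.9, 0.7, 0.4]
width: 51.1
```

```bash
python3 - <<'E'
from h import *
st(); plan([(456,-360.5,13,-0.394,5)])
E
```

```text
t50.15 [ 453.6 -359.2  103.8] rot [-1.569  0.002 -0.392] F [0.9 0.7 0.4] w51.1
[[0.01,0.45,0,0,0,0],[0.02,0.46,0,0,0,0],[0.01,0.45,0,0,0,0],[0.01,0.46,-0.01,0,0,0],[0.02,0.45,0,0,0,0]]
```

Call:
apply_moves(targets=[[0.05, 0.4, 0, 0, 0, 0], [0.02, 0.6, 0, 0, 0, 0], [0, 0.6, 0, 0, 0, 0], [0, 0.45, 0, 0, 0, 0], [0, 0.2, 0, 0, 0, 0], [0, 0, 0, 0, 0, 0]])

```text
clock: 50.9
eef_pos: [456.7, -361.0, 14.5]
tool_rot: [-1.57, 0.001, -0.391]
force: [-0.0, 0.5, 0.2]
width: 51.0
```

Call:
apply_moves(targets=[[0, 0, 0, 0, 0, 0], [0, 0, 0, 0, 0, 0], [0, 0, 0, 0, 0, 0], [0, 0, 0, 0, 0, 0], [0, 0, 0, 0, 0, 0], [0, 0, 0, 0, 0, 0]], jaw=-1)

```text
clock: 51.65
eef_pos: [457.2, -361.9, 15.9]
tool_rot: [-1.571, -0.002, -0.391]
force: [-0.6, -0.1, 5.0]
width: 27.3
```

Call:
apply_moves(targets=[[0, -0.4, 0, 0, 0, 0], [0, -0.6, 0, 0, 0, 0], [0, -0.7, 0, 0, 0, 0], [0, -0.5, 0, 0, 0, 0], [0, 0, 0, 0, 0, 0]])

```text
clock: 52.28
eef_pos: [457.5, -362.1, 104.6]
tool_rot: [-1.571, -0.003, -0.392]
force: [0.7, -1.1, -1.0]
width: 27.3
```

```bash
python3 -c "
from h import *
held('w13',14,457.5)"
```

```text
t52.27 [ 457.5 -362.1  104.6] rot [-1.571 -0.003 -0.392] F [ 0.7 -1.1 -1. ] w27.3
near 222 -31.316131560419326 far 350 27.08666139797829 off -1.3161315604193256
[[-0.34,0.01,0.84,0,0.66,0],[-0.42,0,0.8,0,0.66,0],[-0.49,0.01,0.76,0,0.66,0],[-0.56,0.01,0.71,0,0.66,0],[-0.62,0,0.66,0,0.66,0],[-0.57,0.01,0.5,0,0.86,0],[-0.62,0.01,0.43,0,0.86,0],[-0.68,0.01,0.35,0,0.86,0],[-0.71,0.01,0.26,0,0.86,0],[-0.73,0.01,0.19,0,0.86,0],[-0.75,0,0.09,0,0.86,0]]
```

Call:
apply_moves(targets=[[-0.34, 0.01, 0.84, 0, 0.66, 0], [-0.42, 0, 0.8, 0, 0.66, 0], [-0.49, 0.01, 0.76, 0, 0.66, 0], [-0.56, 0.01, 0.71, 0, 0.66, 0], [-0.62, 0, 0.66, 0, 0.66, 0], [-0.57, 0.01, 0.5, 0, 0.86, 0], [-0.62, 0.01, 0.43, 0, 0.86, 0], [-0.68, 0.01, 0.35, 0, 0.86, 0], [-0.71, 0.01, 0.26, 0, 0.86, 0], [-0.73, 0.01, 0.19, 0, 0.86, 0], [-0.75, 0, 0.09, 0, 0.86, 0], [0, 0, 0, 0, 0, 0]])

```text
clock: 53.82
eef_pos: [457.1, 4.0, 99.0]
tool_rot: [-1.572, 0.001, -1.568]
force: [-1.1, -0.7, -1.8]
width: 27.1
```

```bash
python3 -c "
from h import *
st(); plan([(457.5,1,33,-1.571,4)])
im,c=grab('wrist','w14')
"
```

```text
t53.83 [457.1   4.   99. ] rot [-1.572e+00  1.000e-03 -1.568e+00] F [-1.1 -0.7 -1.8] w27.1
[[0.02,0.41,0,0,0.01,0],[0.02,0.42,0.01,0,0.01,0],[0.02,0.41,0,0,0.01,0],[0.01,0.41,0,0,0.01,0]]
```

Call:
apply_moves(targets=[[0.04, 0.5, 0, 0, 0, 0], [0.02, 0.6, 0, 0, 0, 0], [0, 0.4, 0, 0, 0, 0], [0, 0.15, 0, 0, 0, 0], [0, 0, 0, 0, 0, 0], [0.03, 0, 0, 0, 0, 0], [0.02, 0, 0, 0, 0, 0], [0, 0, 0, 0, 0, 0], [0, 0, 0, 0, 0, 0]])

```text
clock: 55.0
eef_pos: [457.7, -3.2, 33.9]
tool_rot: [-1.57, 0.0, -1.572]
force: [1.0, -1.4, -0.4]
width: 26.7
```

No contact force yet at y=-3.2, where I expected one. I'll look from here.

```bash
python3 -c "
from h import *
st(); im,c=grab('wrist','w15')
a=cv2.imread('pics/w14.png');b=cv2.imread('pics/w15.png')
cv2.imwrite('pics/w15c.png',np.hstack([a[100:400,120:520],b[100:400,120:520]]))
"
```

```text
t55.00 [457.7  -3.2  33.9] rot [-1.57   0.    -1.572] F [ 1.  -1.4 -0.4] w26.7
```

View pics/w15c.png

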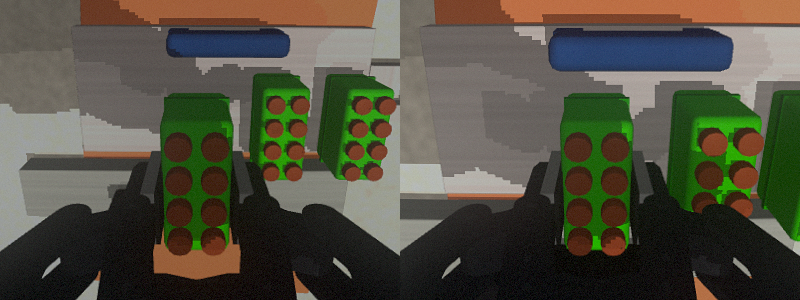

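The straightedge was knocked. An orange strip now shows between the plate and the straightedge at the left. I'll set C at the measured plate edge, then push the straightedge back from its outer side with the opened fingers, which squares it up.

Call:
apply_moves(targets=[[-0.05, 0.03, 0, 0, 0, 0], [0, 0.04, 0, 0, 0, 0], [0, 0, 0, 0, 0, 0], [0, 0, 0, 0, 0, 0]])

```text
clock: 55.55
eef_pos: [457.7, -1.0, 30.9]
tool_rot: [-1.571, 0.0, -1.572]
force: [0.0, 0.5, 0.2]
width: 27.0
```

Call:
apply_moves(targets=[[0, 0.03, 0, 0, 0, 0], [0, 0, 0, 0, 0, 0]])

```text
clock: 55.8
eef_pos: [457.7, -1.0, 30.8]
tool_rot: [-1.57, -0.0, -1.572]
force: [-2.9, 0.7, 14.8]
width: 26.6
```

Call:
apply_moves(targets=[[0, 0, 0, 0, 0, 0], [0, 0, 0, 0, 0, 0], [0, 0, 0, 0, 0, 0], [0, 0, 0, 0, 0, 0]], jaw=-0.2)

```text
clock: 56.3
eef_pos: [457.5, -1.3, 29.6]
tool_rot: [-1.571, -0.0, -1.573]
force: [0.0, -0.4, -0.1]
width: 34.2
```

Call:
apply_moves(targets=[[0, -0.6, 0, 0, 0, 0], [0, -0.8, 0, 0, 0, 0], [0.5, -0.8, 0.2, 0, 0, 0], [0.9, -0.8, 0.2, 0, 0, 0], [0.9, -0.3, 0, 0, 0, 0], [0, 0, 0, 0, 0, 0], [0, 0, 0, 0, 0, 0]])

```text
clock: 57.18
eef_pos: [473.0, -92.8, 161.5]
tool_rot: [-1.571, 0.001, -1.573]
force: [0.0, 0.5, -0.3]
width: 34.0
```

```bash
python3 - <<'E'
from h import *
np.set_printoptions(precision=3,suppress=True)
st(); im,c=grab('wrist','w16'); T,ct=grab('top','t16')
g=cv2.imread('pics/w16.png')
HSV['black']=[((0,0,0),(180,255,60))]
for k in blobs(im,'black',200,box=(200,100,430,290))[:3]: print('rib',cen(k),cv2.contourArea(k),rect_on(c,k,53))
for k in blobs(im,'green',100,box=(150,0,639,260),close=7)[:4]: print('g',cen(k),rect_on(c,k,55))
E
```

```text
t57.17 [473.  -92.8 161.5] rot [-1.571  0.001 -1.573] F [ 0.   0.5 -0.3] w34.0
rib [282.263 152.905] 2869.5 (array([448.789, -57.91 ], dtype=float32), [np.float32(98.73604), np.float32(17.753874)], np.float32(-0.0031738281))
rib [261.89  273.752] 1131.0 (array([ 425.411, -156.051], dtype=float32), [np.float32(36.175674), np.float32(34.412357)], np.float32(0.0033060312))
rib [370.847 273.803] 1120.0 (array([ 522.74 , -156.183], dtype=float32), [np.float32(36.430984), np.float32(34.485386)], np.float32(-0.0032879114))
g [293.954  63.866] (array([459.084,   1.669], dtype=float32), [np.float32(58.94417), np.float32(28.142624)], np.float32(-1.5689988))
g [366.156  62.998] (array([508.057,   0.133], dtype=float32), [np.float32(58.640083), np.float32(29.031464)], np.float32(1.5675479))
g [434.498  66.931] (array([554.22,   0.22], dtype=float32), [np.float32(58.459167), np.float32(33.988754)], np.float32(1.5671338))
```

View pics/w16.png

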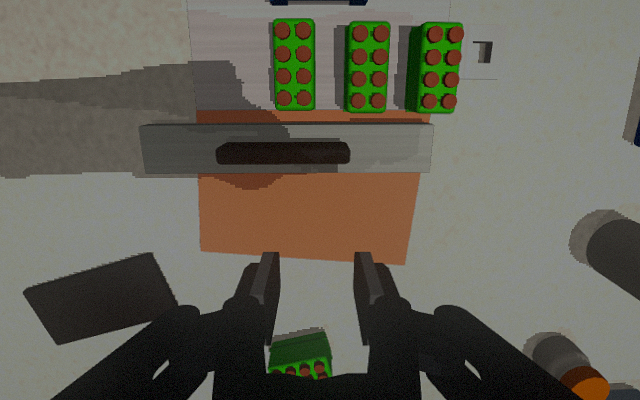

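The wrist view shows the straightedge still parallel, moved about 8 mm in -y and 27 mm in -x (rib at (282,153)). The three racks are flush with the plate edge, their ends at row ~110. I'll push the straightedge back in +y.

Call:
apply_moves(targets=[[0.4, 0.8, -0.3, 0, 0, 0], [0, 0.8, 0, 0, 0, 0], [0, 0.8, 0, 0, 0, 0], [0, 0.8, 0, 0, 0, 0], [0, 0.5, 0, 0, 0, 0], [0, 0.15, 0, 0, 0, 0], [0, 0, 0, 0, 0, 0], [0, 0, 0, 0, 0, 0]], jaw=0.2)

```text
clock: 58.28
eef_pos: [462.0, -109.0, 8.4]
tool_rot: [-1.569, 0.0, -1.572]
force: [0.8, 0.1, 0.5]
width: 51.4
```

Call:
apply_moves(targets=[[-0.1, 0, 0, 0, 0, 0], [-0.1, 0, 0, 0, 0, 0], [-0.1, 0, 0, 0, 0, 0], [-0.1, 0, 0, 0, 0, 0], [0, 0, 0, 0, 0, 0]])

```text
clock: 58.9
eef_pos: [461.5, -92.7, 7.7]
tool_rot: [-1.571, 0.0, -1.572]
force: [-0.1, -0.1, 0.5]
width: 51.0
```

Call:
apply_moves(targets=[[-0.08, 0, 0, 0, 0, 0], [-0.08, 0, 0, 0, 0, 0], [-0.05, 0, 0, 0, 0, 0], [0, 0, 0, 0, 0, 0], [0, 0, 0, 0, 0, 0]])

```text
clock: 59.52
eef_pos: [461.3, -84.8, 7.7]
tool_rot: [-1.571, -0.0, -1.573]
force: [0.2, -4.1, -0.4]
width: 51.2
```

Call:
apply_moves(targets=[[-0.04, 0, 0, 0, 0, 0], [-0.04, 0, 0, 0, 0, 0], [0, 0, 0, 0, 0, 0], [0, 0, 0, 0, 0, 0]])

```text
clock: 60.02
eef_pos: [461.4, -81.2, 7.7]
tool_rot: [-1.571, 0.001, -1.572]
force: [0.3, -2.2, -0.5]
width: 50.9
```

```bash
python3 - <<'E'
from h import *
np.set_printoptions(precision=2,suppress=True)
st(); im,c=grab('wrist','w17')
h=cv2.cvtColor(im,cv2.COLOR_RGB2HSV)
# orange strip rows between plate and SE, several columns in the upper part
o=cv2.inRange(h,(3,90,40),(22,255,255))
for x in range(120,560,40):
    r=np.where(o[:,x]>0)[0]; 
    runs=np.split(r,np.where(np.diff(r)>1)[0]+1) if len(r) else []
    print(x,[(a[0],a[-1]) for a in runs if len(a)>1])
E
```

```text
t60.02 [461.4 -81.2   7.7] rot [-1.57  0.   -1.57] F [ 0.3 -2.2 -0.5] w50.9
120 []
160 [(np.int64(266), np.int64(309)), (np.int64(337), np.int64(338))]
200 [(np.int64(266), np.int64(303)), (np.int64(308), np.int64(309)), (np.int64(315), np.int64(316)), (np.int64(318), np.int64(322)), (np.int64(329), np.int64(330)), (np.int64(332), np.int64(333))]
240 [(np.int64(297), np.int64(308)), (np.int64(310), np.int64(357)), (np.int64(359), np.int64(363)), (np.int64(369), np.int64(370)), (np.int64(373), np.int64(374))]
280 [(np.int64(0), np.int64(3)), (np.int64(23), np.int64(63)), (np.int64(85), np.int64(122)), (np.int64(139), np.int64(176)), (np.int64(260), np.int64(263)), (np.int64(266), np.int64(386)), (np.int64(391), np.int64(392))]
320 [(np.int64(23), np.int64(62)), (np.int64(85), np.int64(122)), (np.int64(140), np.int64(176)), (np.int64(252), np.int64(259)), (np.int64(262), np.int64(264)), (np.int64(266), np.int64(384)), (np.int64(386), np.int64(387)), (np.int64(389), np.int64(394)), (np.int64(396), np.int64(397))]
360 [(np.int64(262), np.int64(387))]
400 [(np.int64(257), np.int64(258)), (np.int64(265), np.int64(268)), (np.int64(271), np.int64(274)), (np.int64(309), np.int64(351)), (np.int64(353), np.int64(355)), (np.int64(357), np.int64(361)), (np.int64(363), np.int64(364)), (np.int64(366), np.int64(367))]
440 [(np.int64(262), np.int64(314)), (np.int64(316), np.int64(320)), (np.int64(323), np.int64(329)), (np.int64(334), np.int64(335)), (np.int64(341), np.int64(342)), (np.int64(374), np.int64(399))]
480 [(np.int64(0), np.int64(12)), (np.int64(31), np.int64(73)), (np.int64(93), np.int64(128)), (np.int64(153), np.int64(176)), (np.int64(261), np.int64(315)), (np.int64(317), np.int64(321)), (np.int64(327), np.int64(330)), (np.int64(340), np.int64(341))]
520 [(np.int64(0), np.int64(13)), (np.int64(37), np.int64(74)), (np.int64(92), np.int64(131)), (np.int64(148), np.int64(182)), (np.int64(261), np.int64(299))]
```

Call:
apply_moves(targets=[[-0.03, 0, 0, 0, 0, 0], [-0.03, 0, 0, 0, 0, 0], [0, 0, 0, 0, 0, 0], [0, 0, 0, 0, 0, 0]])

```text
clock: 60.58
eef_pos: [461.4, -80.7, 7.7]
tool_rot: [-1.571, -0.002, -1.574]
force: [-0.2, -6.9, -1.2]
width: 51.3
```

Call:
apply_moves(targets=[[-0.03, 0, 0, 0, 0, 0], [0, 0, 0, 0, 0, 0], [0, 0, 0, 0, 0, 0]])

```text
clock: 60.95
eef_pos: [461.2, -80.0, 7.7]
tool_rot: [-1.572, -0.003, -1.575]
force: [0.2, -6.7, -1.5]
width: 51.0
```

Call:
apply_moves(targets=[[0.2, 0, 0, 0, 0, 0], [0.5, -0.3, 0, 0, 0, 0], [0, -1, 0, 0, 0, 0], [0, -1, 0, 0, 0, 0], [0, -1, 0, 0, 0, 0], [0, -1, 0, 0, 0, 0], [0, 0, 0, 0, 0, 0], [0, 0, 0, 0, 0, 0]])

```text
clock: 61.95
eef_pos: [461.0, -105.8, 179.4]
tool_rot: [-1.571, 0.0, -1.572]
force: [-0.8, -0.7, -0.1]
width: 51.2
```

```bash
cat > chk.py <<'E'
from h import *
import sys
np.set_printoptions(precision=2,suppress=True)
st(); im,c=grab('wrist',sys.argv[1])
h=cv2.cvtColor(im,cv2.COLOR_RGB2HSV)
HSV['black']=[((0,0,0),(180,255,60))]
for k in blobs(im,'black',400,box=(150,30,450,240))[:1]:
    p=onz(c,k[:,0],53); print('rib',cen(k),rect_on(c,k,53))
for k in blobs(im,'green',300,box=(60,0,639,240),close=7)[:5]: print('g',cen(k),rect_on(c,k,55))
# strip search
o=cv2.inRange(h,(3,90,40),(22,255,255))
s=read_state()['eef_pos']
def px(P):
    T=np.linalg.inv(c['world_from_camera']); q=(T@np.r_[P,1])[:3]
    return cv2.projectPoints(q[None],np.zeros(3),np.zeros(3),np.array([[c['fx'],0,c['cx']],[0,c['fy'],c['cy']],[0,0,1]]),np.array([c['k1'],0,0,0,0]))[0][0,0]
for x in (390,400,410,425,432,480,485,532):
    a=px(np.array([x,-29.7,15.])); u=int(round(a[0])); r0=int(a[1])-15
    print(x,'edge px',np.round(a),[tuple(int(t) for t in h[r,u]) for r in range(r0,r0+30,2)] if x in(400,425,482) else '', 'orange',[int(r) for r in range(max(r0,0),min(r0+30,400)) if o[r,u]])
E
python3 chk.py w18
```

```text
t61.95 [ 461.  -105.8  179.4] rot [-1.57  0.   -1.57] F [-0.8 -0.7 -0.1] w51.2
rib [264.78 112.5 ] (array([420.33, -43.67], dtype=float32), [np.float32(155.2006), np.float32(31.189013)], np.float32(-0.0041424036))
g [311.25  44.12] (array([458.48,   2.63], dtype=float32), [np.float32(60.223957), np.float32(27.175323)], np.float32(-1.5692945))
g [379.4   51.68] (array([507.18,   0.5 ], dtype=float32), [np.float32(58.949383), np.float32(30.873726)], np.float32(1.5633229))
g [444.58  49.42] (array([557.51,   0.35], dtype=float32), [np.float32(59.076385), np.float32(27.314562)], np.float32(-1.5679717))
390 edge px [232.  93.]  orange []
400 edge px [243.  93.] [(6, 19, 131), (11, 26, 137), (14, 20, 137), (18, 23, 131), (7, 18, 130), (11, 28, 128), (8, 22, 130), (13, 30, 101), (30, 20, 103), (40, 18, 86), (13, 29, 61), (20, 13, 59), (40, 24, 63), (25, 25, 61), (45, 8, 61)] orange []
410 edge px [255.  93.]  orange []
425 edge px [273.  93.] [(11, 21, 132), (14, 26, 128), (11, 22, 130), (13, 23, 134), (12, 19, 131), (13, 18, 126), (10, 24, 128), (10, 24, 97), (23, 19, 105), (26, 19, 105), (36, 12, 105), (20, 14, 106), (26, 19, 109), (27, 21, 110), (21, 27, 67)] orange []
432 edge px [281.  92.]  orange []
480 edge px [337.  92.]  orange []
485 edge px [343.  92.]  orange []
532 edge px [398.  93.]  orange []
```

The seam shows no orange any more, so the straightedge is flush and parallel (-0.004 rad). Now the last rack, B.

```bash
python3 - <<'E'
from h import *
plan([(457.2,-278.2,100,-2.885,0)])
E
```

```text
[[0.43,0.2,-0.01,0,0.94,0],[0.43,0.19,0.05,0,0.94,0],[0.42,0.2,0.1,0,0.94,0],[0.4,0.2,0.16,0,0.94,0],[0.38,0.2,0.21,0,0.94,0],[0.34,0.19,0.26,0,0.94,0],[0.31,0.2,0.3,0,0.94,0],[0.27,0.2,0.33,0,0.94,0],[0.22,0.2,0.37,0,0.94,0],[0.17,0.19,0.4,0,0.94,0]]
```

Call:
apply_moves(targets=[[0.43, 0.2, -0.01, 0, 0.94, 0], [0.43, 0.19, 0.05, 0, 0.94, 0], [0.42, 0.2, 0.1, 0, 0.94, 0], [0.4, 0.2, 0.16, 0, 0.94, 0], [0.38, 0.2, 0.21, 0, 0.94, 0], [0.34, 0.19, 0.26, 0, 0.94, 0], [0.31, 0.2, 0.3, 0, 0.94, 0], [0.27, 0.2, 0.33, 0, 0.94, 0], [0.22, 0.2, 0.37, 0, 0.94, 0], [0.17, 0.19, 0.4, 0, 0.94, 0], [0, 0, 0, 0, 0, 0], [0, 0, 0, 0, 0, 0]])

```text
clock: 63.5
eef_pos: [457.7, -277.1, 100.3]
tool_rot: [-1.572, -0.001, -2.882]
force: [0.6, 0.3, -0.3]
width: 51.3
```

```bash
python3 - <<'E'
from h import *
np.set_printoptions(precision=2,suppress=True)
st(); im,c=grab('wrist','w19')
for v in(45,70,90):
  HSV['top']=[((45,120,v),(75,255,255))]
  for k in blobs(im,'top',300,close=9)[:2]: print(v,cen(k),rect_on(c,k,40))
plan([(457.2,-278.2,14,-2.885,5)])
E
```

```text
t63.50 [ 457.7 -277.1  100.3] rot [-1.57 -0.   -2.88] F [ 0.6  0.3 -0.3] w51.3
45 [315.93 207.85] (array([ 461.82, -275.89], dtype=float32), [np.float32(65.462654), np.float32(27.254993)], np.float32(0.2615409))
70 [317.97 199.76] (array([ 461.06, -276.23], dtype=float32), [np.float32(63.90756), np.float32(26.631903)], np.float32(0.24201488))
90 [318.72 200.06] (array([ 469.16, -274.22], dtype=float32), [np.float32(33.575413), np.float32(25.466352)], np.float32(0.27957988))
[[0.01,0.43,0,0,0,0],[0,0.44,0.01,0,0,0],[0.01,0.43,0,0,0,0],[0,0.43,0.01,0,0,0],[0.01,0.44,0,0,0,0]]
```

Call:
apply_moves(targets=[[0, 0.4, 0, 0, 0, 0], [0, 0.6, 0, 0, 0, 0], [0, 0.6, 0, 0, 0, 0], [0, 0.4, 0, 0, 0, 0], [0, 0.16, 0, 0, 0, 0], [0, 0, 0, 0, 0, 0]])

```text
clock: 64.3
eef_pos: [457.9, -278.2, 14.3]
tool_rot: [-1.571, -0.0, -2.885]
force: [-0.6, 0.2, 0.4]
width: 51.4
```

Call:
apply_moves(targets=[[0, 0, 0, 0, 0, 0], [0, 0, 0, 0, 0, 0], [0, 0, 0, 0, 0, 0], [0, 0, 0, 0, 0, 0], [0, 0, 0, 0, 0, 0], [0, 0, 0, 0, 0, 0]], jaw=-1)

```text
clock: 65.05
eef_pos: [458.6, -278.7, 15.4]
tool_rot: [-1.57, 0.001, -2.885]
force: [-0.2, -0.2, 5.7]
width: 27.0
```

Call:
apply_moves(targets=[[0, -0.4, 0, 0, 0, 0], [0, -0.6, 0, 0, 0, 0], [0, -0.7, 0, 0, 0, 0], [0, -0.5, 0, 0, 0, 0], [0, 0, 0, 0, 0, 0]])

```text
clock: 65.68
eef_pos: [459.0, -279.0, 104.5]
tool_rot: [-1.568, 0.003, -2.885]
force: [0.8, -0.6, -1.7]
width: 27.1
```

```bash
python3 -c "
from h import *
held('w20',14,407.5)
im=cv2.cvtColor(cv2.imread('pics/w20.png'),cv2.COLOR_BGR2RGB); print(heldoff(im,calibration('wrist'),130)[0])
s=read_state()['eef_pos']
print('---');plan([(430,-150,s[2],-2.2,0),(407.5,1,100,-1.571,0)])"
```

```text
t65.67 [ 459.  -279.   104.5] rot [-1.568  0.003 -2.885] F [ 0.8 -0.6 -1.7] w27.1
near 230 -30.938121746839766 far 358 28.05970429159895 off -0.9381217468397658
[[-0.02,0,-0.24,0,-0.97,0],[-0.05,0,-0.23,0,-0.97,0],[-0.08,0.01,-0.22,0,-0.97,0],[-0.11,0,-0.21,0,-0.97,0],[-0.13,0,-0.19,0,-0.97,0],[-0.16,0,-0.17,0,-0.97,0],[-0.19,0.01,-0.15,0,-0.97,0],[-0.2,0,-0.12,0,-0.97,0],[-0.22,0,-0.1,0,-0.97,0],[-0.22,0,-0.06,0,-0.97,0],[-0.24,0,-0.03,0,-0.97,0],[-0.23,0.01,-0.01,0,-0.97,0]]
[[-0.24,0,0.04,0,-0.97,0],[-0.23,0,0.06,0,-0.97,0],[-0.21,0,0.09,0,-0.97,0],[-0.51,0.01,0.31,0,0.86,0],[-0.55,0.01,0.24,0,0.86,0],[-0.57,0.01,0.17,0,0.86,0],[-0.58,0.01,0.11,0,0.86,0],[-0.6,0,0.03,0,0.86,0],[-0.59,0.01,-0.03,0,0.86,0]]
[(180, -1), (184, -1), (188, -1), (192, -1), (196, -1), (200, -1), (204, 53), (208, 47), (212, 53), (216, 55), (220, 54), (224, 56), (228, 55), (232, 66), (236, 97), (240, 103), (244, 105), (248, 104), (252, 100), (256, 93), (260, 104), (264, 88), (268, 95), (272, 62), (276, 63), (280, 60), (284, 62), (288, 62), (292, 62), (296, 59), (300, 60), (304, 60), (308, 59), (312, 59), (316, 59), (320, 59), (324, 59), (328, 61), (332, 59), (336, 59), (340, 59), (344, 63), (348, 70), (352, 69), (356, 71), (360, -1), (364, -1), (368, -1), (372, -1)]
---
[[-0.03,0,-0.66,0,-0.98,0],[-0.11,0,-0.65,0,-0.98,0],[-0.21,0,-0.62,0,-0.98,0],[-0.28,0,-0.6,0,-0.98,0],[-0.37,0,-0.54,0,-0.98,0],[-0.54,0.02,-0.54,0,-0.9,0],[-0.61,0.01,-0.46,0,-0.9,0],[-0.66,0.02,-0.38,0,-0.9,0],[-0.7,0.02,-0.3,0,-0.9,0],[-0.74,0.01,-0.21,0,-0.9,0]]
```

Call:
apply_moves(targets=[[-0.03, 0, -0.66, 0, -0.98, 0], [-0.11, 0, -0.65, 0, -0.98, 0], [-0.21, 0, -0.62, 0, -0.98, 0], [-0.28, 0, -0.6, 0, -0.98, 0], [-0.37, 0, -0.54, 0, -0.98, 0], [-0.54, 0.02, -0.54, 0, -0.9, 0], [-0.61, 0.01, -0.46, 0, -0.9, 0], [-0.66, 0.02, -0.38, 0, -0.9, 0], [-0.7, 0.02, -0.3, 0, -0.9, 0], [-0.74, 0.01, -0.21, 0, -0.9, 0], [0, 0, 0, 0, 0, 0], [0, 0, 0, 0, 0, 0]])

```text
clock: 67.22
eef_pos: [406.8, 0.8, 98.9]
tool_rot: [-1.572, -0.0, -1.574]
force: [0.0, 0.1, -1.0]
width: 27.0
```

```bash
python3 -c "
from h import *
np.set_printoptions(precision=2,suppress=True)
im,c=grab('wrist','w21')
pr,f=heldoff(im,c,read_state()['eef_pos'][2]-15+40); print([a for a in pr if 212<a[0]<240]+pr[40:])
print([(r,round(float(f(r)),1)) for r in(222,226,230,234)])
st(); plan([(407.5,1.5,33,-1.571,4)])"
```

```text
[(216, 67), (220, 67), (224, 67), (228, 67), (232, 74), (236, 88), (340, 93), (344, 154), (348, 155), (352, 156), (356, 157), (360, -1), (364, -1), (368, -1), (372, -1)]
[(222, -33.4), (226, -31.8), (230, -30.2), (234, -28.6)]
t67.28 [407.    0.5  98.9] rot [-1.57 -0.   -1.57] F [-0.8 -0.3 -1.2] w27.1
[[-0.01,0.41,0,0,-0.01,0],[0,0.41,0.01,0,-0.01,0],[-0.01,0.42,0,0,-0.01,0],[-0.01,0.41,0,0,-0.01,0]]
```

Call:
apply_moves(targets=[[-0.04, 0.5, 0, 0, 0, 0], [0, 0.6, 0, 0, 0, 0], [0, 0.4, 0, 0, 0, 0], [0, 0.14, 0, 0, 0, 0], [0, 0, 0, 0, 0, 0], [0.02, 0, 0, 0, 0, 0], [0.02, 0, 0, 0, 0, 0], [0, 0, 0, 0, 0, 0], [0, 0, 0, 0, 0, 0]])

```text
clock: 68.4
eef_pos: [407.7, 3.1, 34.1]
tool_rot: [-1.569, 0.004, -1.573]
force: [-1.9, 6.9, 8.5]
width: 27.0
```

Call:
apply_moves(targets=[[-0.07, -0.05, 0, 0, 0, 0], [0, 0, 0, 0, 0, 0], [0, 0, 0, 0, 0, 0]])

```text
clock: 68.78
eef_pos: [407.3, 3.4, 35.6]
tool_rot: [-1.571, -0.001, -1.574]
force: [-0.6, 0.2, 0.1]
width: 26.9
```

```bash
python3 - <<'E'
from h import *
np.set_printoptions(precision=2,suppress=True)
st(); im,c=grab('wrist','w22'); T,ct=grab('top','t22'); S,cs=grab('scene','s22')
pr,f=heldoff(im,c,read_state()['eef_pos'][2]-15.4+40); print([a for a in pr if 196<a[0]<240]+pr[40:])
print([(r,round(float(f(r)),1)) for r in(222,226,230,234)])
HSV['black']=[((0,0,0),(180,255,80))]; HSV['blue']=[((105,100,30),(125,255,255))]
for k in blobs(im,'blue',100)[:2]: print('bar',cen(k),rect_on(c,k,51))
E
```

```text
t68.78 [407.3   3.4  35.6] rot [-1.57 -0.   -1.57] F [-0.6  0.2  0.1] w26.9
[(200, -1), (204, -1), (208, 69), (212, 77), (216, 71), (220, 70), (224, 70), (228, 74), (232, 93), (236, 96), (340, 92), (344, 105), (348, 136), (352, 134), (356, 167), (360, 169), (364, 115), (368, -1), (372, -1)]
[(222, -32.5), (226, -30.9), (230, -29.3), (234, -27.7)]
bar [490.59 164.99] (array([474.31,  56.59], dtype=float32), [np.float32(68.01953), np.float32(16.627378)], np.float32(-0.0079187155))
```

The contact force came early and the far top edge rose in the image. Rack B's end seems to have caught the straightedge's top edge and tilted. I'll lift it, back off 5 mm, stand it freely on the plate, regrip, and slide it up to the straightedge.

Call:
apply_moves(targets=[[-0.02, -0.3, 0, 0, 0, 0], [-0.1, -0.1, 0, 0, 0, 0], [0, 0, 0, 0, 0, 0], [0, 0, 0, 0, 0, 0], [0, 0.2, 0, 0, 0, 0], [0, 0.2, 0, 0, 0, 0], [0, 0, 0, 0, 0, 0], [0, 0, 0, 0, 0, 0]])

```text
clock: 69.92
eef_pos: [407.2, 9.0, 35.7]
tool_rot: [-1.571, -0.0, -1.572]
force: [-0.4, -0.3, -0.7]
width: 26.9
```

Call:
apply_moves(targets=[[0, 0.05, 0, 0, 0, 0], [0, 0, 0, 0, 0, 0]])

```text
clock: 70.18
eef_pos: [407.3, 8.9, 33.8]
tool_rot: [-1.571, 0.0, -1.572]
force: [-0.1, 0.1, -0.8]
width: 26.6
```

Call:
apply_moves(targets=[[0, 0.05, 0, 0, 0, 0], [0, 0.03, 0, 0, 0, 0], [0, 0, 0, 0, 0, 0]])

```text
clock: 70.55
eef_pos: [407.5, 8.7, 31.6]
tool_rot: [-1.569, -0.001, -1.572]
force: [-2.1, -1.2, 19.7]
width: 27.2
```

Contact with the plate. Release, let it settle, regrip.

Call:
apply_moves(targets=[[0, 0, 0, 0, 0, 0], [0, 0, 0, 0, 0, 0], [0, 0, 0, 0, 0, 0], [0, 0, 0, 0, 0, 0]], jaw=-0.2)

```text
clock: 71.05
eef_pos: [407.2, 9.0, 30.4]
tool_rot: [-1.571, 0.0, -1.572]
force: [-0.5, -0.1, 0.3]
width: 34.0
```

Call:
apply_moves(targets=[[0, -0.6, 0, 0, 0, 0], [0, -0.6, 0, 0, 0, 0], [0, -0.5, 0, 0, 0, 0], [0, 0, 0, 0, 0, 0], [0, 0, 0, 0, 0, 0]])

```text
clock: 71.68
eef_pos: [407.0, 8.6, 98.1]
tool_rot: [-1.571, -0.0, -1.573]
force: [-0.1, 0.6, -0.4]
width: 33.8
```

```bash
python3 - <<'E'
from h import *
np.set_printoptions(precision=2,suppress=True)
st(); im,c=grab('wrist','w23')
HSV['blue']=[((105,100,30),(125,255,255))]
for v in(45,90,130):
  HSV['top']=[((45,120,v),(75,255,255))]
  for k in blobs(im,'top',300,close=9)[:4]: print(v,cen(k),rect_on(c,k,55))
for k in blobs(im,'blue',100)[:1]: print('bar',cen(k),rect_on(c,k,51))
h=cv2.cvtColor(im,cv2.COLOR_RGB2HSV)
T=np.linalg.inv(c['world_from_camera'])
def px(P):
    q=(T@np.r_[P,1])[:3]; return cv2.projectPoints(q[None],np.zeros(3),np.zeros(3),np.array([[c['fx'],0,c['cx']],[0,c['fy'],c['cy']],[0,0,1]]),np.array([c['k1'],0,0,0,0]))[0][0,0]
for x in(385,432,483):
    print(x,[(y,*(int(t) for t in h[tuple(np.round(px(np.array([x,y,23.]))).astype(int)[::-1])])) for y in range(-16,-40,-2)])
E
```

```text
t71.67 [407.    8.6  98.1] rot [-1.57 -0.   -1.57] F [-0.1  0.6 -0.4] w33.8
45 [509.8 225.9] (array([525.98,   6.4 ], dtype=float32), [np.float32(90.18552), np.float32(67.67874)], np.float32(-0.0034854412))
45 [316.99 222.47] (array([408.4 ,   8.63], dtype=float32), [np.float32(67.71459), np.float32(27.34334)], np.float32(-1.5659417))
45 [393.65 220.78] (array([455.09,   7.86], dtype=float32), [np.float32(67.909904), np.float32(32.76631)], np.float32(1.5686508))
90 [481.36 233.83] (array([508.49,   1.71], dtype=float32), [np.float32(58.196163), np.float32(27.159609)], np.float32(1.5674309))
90 [397.84 230.  ] (array([458.03,   3.59], dtype=float32), [np.float32(57.977516), np.float32(26.825933)], np.float32(1.5701047))
90 [559.7  236.92] (array([557.31,   1.62], dtype=float32), [np.float32(58.35594), np.float32(27.461164)], np.float32(1.5680457))
90 [320.25 236.34] (array([408.43,   4.68], dtype=float32), [np.float32(58.284588), np.float32(26.931902)], np.float32(1.5675606))
130 [483.4  238.34] (array([509.13,   1.39], dtype=float32), [np.float32(57.58417), np.float32(25.709265)], np
[... 575 characters left out ...]
-18, 12, 24, 157), (-20, 15, 20, 150), (-22, 14, 25, 151), (-24, 13, 29, 141), (-26, 47, 28, 64), (-28, 35, 25, 61), (-30, 30, 20, 125), (-32, 34, 15, 121), (-34, 27, 21, 123), (-36, 21, 25, 130), (-38, 33, 18, 131)]
432 [(-16, 27, 14, 160), (-18, 18, 21, 160), (-20, 15, 20, 153), (-22, 9, 23, 158), (-24, 13, 16, 148), (-26, 21, 32, 56), (-28, 30, 37, 55), (-30, 27, 21, 132), (-32, 25, 21, 131), (-34, 30, 18, 131), (-36, 35, 22, 129), (-38, 26, 17, 123)]
483 [(-16, 33, 15, 150), (-18, 12, 22, 153), (-20, 14, 20, 143), (-22, 8, 86, 140), (-24, 8, 148, 110), (-26, 10, 97, 76), (-28, 48, 90, 71), (-30, 40, 26, 118), (-32, 30, 14, 128), (-34, 44, 34, 128), (-36, 38, 27, 140), (-38, 25, 13, 120)]
```

B now stands upright at about y 3.5. It had slid about 5 mm in the grip, so the slack moment seems to have been here. The straightedge face is at y≈-29.2 all along. I'll regrip B and slide it up to the straightedge.

Call:
apply_moves(targets=[[0.06, 0, 0.04, 0, 0, 0], [0.06, 0, 0, 0, 0, 0], [0, 0, 0, 0, 0, 0], [0, 0.5, 0, 0, 0, 0], [0, 0.6, 0, 0, 0, 0], [0, 0.45, 0, 0, 0, 0], [0, 0, 0, 0, 0, 0], [0, 0, 0, 0, 0, 0]])

```text
clock: 72.72
eef_pos: [409.1, 4.4, 36.9]
tool_rot: [-1.57, 0.0, -1.572]
force: [-0.5, 0.4, -0.3]
width: 34.2
```

Call:
apply_moves(targets=[[0, 0, 0, 0, 0, 0], [0, 0, 0, 0, 0, 0], [0, 0, 0, 0, 0, 0], [0, 0, 0, 0, 0, 0], [0, 0, 0, 0, 0, 0]], jaw=-1)

```text
clock: 73.35
eef_pos: [409.2, 4.2, 37.3]
tool_rot: [-1.569, 0.0, -1.573]
force: [-1.5, 0.3, 7.0]
width: 26.7
```

Call:
apply_moves(targets=[[0.03, 0, 0, 0, 0, 0], [0.03, 0, 0, 0, 0, 0], [0, 0, 0, 0, 0, 0], [0, 0, 0, 0, 0, 0]])

```text
clock: 73.85
eef_pos: [409.5, 3.5, 37.3]
tool_rot: [-1.569, 0.003, -1.571]
force: [-2.0, 4.2, 6.7]
width: 26.9
```

Call:
apply_moves(targets=[[0, -0.05, 0, 0, 0, 0], [0, 0, 0, 0, 0, 0], [0, 0, 0, 0, 0, 0]])

```text
clock: 74.22
eef_pos: [409.2, 1.9, 38.6]
tool_rot: [-1.57, 0.001, -1.573]
force: [0.6, 1.7, -0.5]
width: 26.8
```

Call:
apply_moves(targets=[[0.03, 0, 0, 0, 0, 0], [0, 0, 0, 0, 0, 0], [0, 0, 0, 0, 0, 0]])

```text
clock: 74.6
eef_pos: [409.2, 1.6, 38.6]
tool_rot: [-1.57, 0.002, -1.572]
force: [-0.6, 5.6, 1.8]
width: 26.6
```

Call:
apply_moves(targets=[[-0.03, 0.03, 0, 0, 0, 0], [0, 0, 0, 0, 0, 0]])

```text
clock: 74.85
eef_pos: [409.1, 1.7, 37.3]
tool_rot: [-1.571, -0.0, -1.572]
force: [0.2, 4.1, 1.4]
width: 26.7
```

Call:
apply_moves(targets=[[0, 0, 0, 0, 0, 0], [0, 0, 0, 0, 0, 0], [0, 0, 0, 0, 0, 0], [0, 0, 0, 0, 0, 0]], jaw=-0.2)

```text
clock: 75.35
eef_pos: [408.8, 1.4, 37.3]
tool_rot: [-1.571, -0.0, -1.573]
force: [0.2, 0.3, 0.7]
width: 34.0
```

Call:
apply_moves(targets=[[0, -0.6, 0, 0, 0, 0], [0, -0.6, 0, 0, 0, 0], [0, -0.5, 0, 0, 0, 0], [-0.02, 0, 0.6, 0, 0, 0], [-0.02, 0, 0.63, 0, 0, 0], [0, 0, 0, 0, 0, 0], [0, 0, 0, 0, 0, 0]])

```text
clock: 76.22
eef_pos: [456.7, 3.0, 105.0]
tool_rot: [-1.573, -0.001, -1.572]
force: [-0.2, -0.8, 0.1]
width: 34.3
```

```bash
python3 - <<'E'
from h import *
np.set_printoptions(precision=2,suppress=True)
st(); im,c=grab('wrist','w24')
for v in(90,):
  HSV['top']=[((45,120,v),(75,255,255))]
  for k in blobs(im,'top',300,close=9)[:4]: print(v,cen(k),rect_on(c,k,55))
plan([(458.5,3.5,37.5,-1.571,3)])
E
```

```text
t76.22 [456.7   3.  105. ] rot [-1.57 -0.   -1.57] F [-0.2 -0.8  0.1] w34.3
90 [476.87 220.7 ] (array([557.54,   4.65], dtype=float32), [np.float32(64.63627), np.float32(27.055454)], np.float32(1.5645772))
90 [397.27 219.64] (array([508.78,   5.06], dtype=float32), [np.float32(64.72174), np.float32(26.781313)], np.float32(-1.5703768))
90 [322.15 224.31] (array([459.  ,   3.46], dtype=float32), [np.float32(58.67262), np.float32(26.336609)], np.float32(1.5575234))
90 [236.92 221.89] (array([410.21,   1.53], dtype=float32), [np.float32(57.5814), np.float32(26.291348)], np.float32(1.5693749))
[[0,0.56,0.02,0,0,0],[-0.01,0.57,0.01,0,0,0],[0,0.56,0.02,0,0,0]]
```

B is now in line with A and D (-y ends within 0.1 mm of each other). C is about 1.4 mm short, well inside tolerance. Now the plunger.

```bash
python3 - <<'E'
from h import *
plan([(470,30,195,-1.571,0),(566,254,195,-1.39,0)])
E
```

```text
[[-0.23,-0.75,0.11,0,0,0],[-0.22,-0.75,0.11,0,0,0],[-0.23,-0.75,0.11,0,0,0],[-0.8,0,0.34,0,-0.19,0],[-0.79,0,0.37,0,-0.19,0],[-0.78,0,0.38,0,-0.19,0],[-0.77,0,0.41,0,-0.19,0],[-0.76,0,0.42,0,-0.19,0],[-0.75,0,0.45,0,-0.19,0],[-0.73,0,0.46,0,-0.19,0]]
```

Call:
apply_moves(targets=[[0, -0.8, 0, 0, 0, 0], [-0.34, -0.75, 0.16, 0, 0, 0], [-0.34, -0.7, 0.17, 0, 0, 0], [-0.8, 0, 0.34, 0, -0.19, 0], [-0.79, 0, 0.37, 0, -0.19, 0], [-0.78, 0, 0.38, 0, -0.19, 0], [-0.77, 0, 0.41, 0, -0.19, 0], [-0.76, 0, 0.42, 0, -0.19, 0], [-0.75, 0, 0.45, 0, -0.19, 0], [-0.73, 0, 0.46, 0, -0.19, 0], [0, 0, 0, 0, 0, 0], [0, 0, 0, 0, 0, 0]], jaw=1)

```text
clock: 77.78
eef_pos: [566.6, 253.1, 194.8]
tool_rot: [-1.572, -0.002, -1.386]
force: [-0.5, -0.0, 0.1]
width: 85.7
```

```bash
python3 - <<'E'
from h import *
np.set_printoptions(precision=3,suppress=True)
st(); im,c=grab('wrist','w25')
k=blobs(im,'red',100)[0]; print('red',cen(k),rect_on(c,k,111))
plan([(566,254,82,-1.39,4)])
E
```

```text
t77.78 [566.6 253.1 194.8] rot [-1.572 -0.002 -1.386] F [-0.5 -0.   0.1] w85.7
red [312.987 215.472] (array([565.809, 249.392], dtype=float32), [np.float32(29.755217), np.float32(12.554573)], np.float32(-1.3800663))
[[-0.01,0.71,0,0,0.01,0],[-0.01,0.7,-0.01,0,0.01,0],[-0.01,0.71,0,0,0.01,0],[-0.01,0.7,-0.01,0,0.01,0]]
```

Call:
apply_moves(targets=[[-0.02, 0.7, 0, 0, 0, 0], [0, 0.8, 0, 0, 0, 0], [0, 0.7, 0, 0, 0, 0], [0, 0.4, 0, 0, 0, 0], [0, 0.2, 0, 0, 0, 0], [0, 0, 0, 0, 0, 0]])

```text
clock: 78.58
eef_pos: [567.5, 254.7, 83.5]
tool_rot: [-1.571, -0.0, -1.387]
force: [0.0, -0.1, 1.2]
width: 85.5
```

Call:
apply_moves(targets=[[0, 0, 0, 0, 0, 0], [0, 0, 0, 0, 0, 0], [0, 0, 0, 0, 0, 0], [0, 0, 0, 0, 0, 0], [0, 0, 0, 0, 0, 0], [0, 0, 0, 0, 0, 0], [0, 0, 0, 0, 0, 0]], jaw=-1)

```text
clock: 79.45
eef_pos: [564.6, 254.5, 83.7]
tool_rot: [-1.576, -0.002, -1.386]
force: [-7.3, -1.9, 8.5]
width: 13.0
```

Call:
apply_moves(targets=[[0, -0.05, 0, 0, 0, 0], [0, -0.04, 0, 0, 0, 0], [0, 0, 0, 0, 0, 0], [0, 0, 0, 0, 0, 0]])

```text
clock: 79.95
eef_pos: [564.7, 254.4, 85.2]
tool_rot: [-1.576, -0.001, -1.386]
force: [-5.6, 0.0, -7.1]
width: 13.1
```

Call:
apply_moves(targets=[[0, -0.02, -0.04, 0, 0, 0], [0, -0.02, 0, 0, 0, 0], [0, 0, 0, 0, 0, 0]])

```text
clock: 80.32
eef_pos: [564.6, 254.4, 88.0]
tool_rot: [-1.573, -0.0, -1.387]
force: [-4.2, 1.2, -8.4]
width: 12.9
```

Call:
apply_moves(targets=[[0, 0, 0, 0, -1, 0], [0, 0, 0, 0, -1, 0], [0, 0, 0, 0, -1, 0], [0, 0, 0, 0, -1, 0], [0, 0, 0, 0, -1, 0], [0, 0, 0, 0, -1, 0], [0, 0, 0, 0, -1, 0], [0, 0, 0, 0, -1, 0], [0, 0, 0, 0, -1, 0], [0, 0, 0, 0, -1, 0], [0, 0, 0, 0, 0, 0], [0, 0, 0, 0, 0, 0]])

```text
clock: 81.82
eef_pos: [564.4, 254.4, 87.7]
tool_rot: [-1.571, 0.003, 0.009]
force: [-6.2, 0.5, -8.0]
width: 13.1
```

Call:
apply_moves(targets=[[0, 0.15, 0, 0, 0, 0], [0, 0.15, 0, 0, 0, 0], [0, 0.15, 0, 0, 0, 0], [0, 0, 0, 0, 0, 0], [0, 0, 0, 0, 0, 0]])

```text
clock: 82.45
eef_pos: [564.4, 254.5, 70.3]
tool_rot: [-1.571, 0.003, 0.009]
force: [-7.3, -0.6, -5.1]
width: 12.7
```

Call:
apply_moves(targets=[[0, 0, 0, 0, 0, 0], [0, 0, 0, 0, 0, 0], [0, 0, 0, 0, 0, 0], [0, 0, 0, 0, 0, 0], [0, 0, 0, 0, 0, 0], [0, 0, 0, 0, 0, 0]], jaw=1)

```text
clock: 83.2
eef_pos: [565.9, 254.6, 70.5]
tool_rot: [-1.571, -0.0, 0.01]
force: [-0.0, 0.2, 0.2]
width: 85.2
```

Call:
apply_moves(targets=[[0, -0.8, 0, 0, 0, 0], [0, -1, 0, 0, 0, 0], [0, -1, 0, 0, 0, 0], [0, -1, 0, 0, 0, 0], [0, 0, 0, 0, 0, 0], [0, 0, 0, 0, 0, 0]])

```text
clock: 83.95
eef_pos: [565.7, 254.1, 222.0]
tool_rot: [-1.572, 0.0, 0.01]
force: [0.3, -0.0, -0.7]
width: 85.3
```

```bash
python3 - <<'E'
from h import *
np.set_printoptions(precision=3,suppress=True)
st(); im,c=grab('wrist','w26'); T,ct=grab('top','t26'); S,cs=grab('scene','s26')
k=blobs(im,'red',100)[0]; print('red wrist',cen(k),rect_on(c,k,96))
k=blobs(S,'red',15)[0]; print('red scene now',cen(k))
o=cv2.cvtColor(cv2.imread('pics/scene0.png'),cv2.COLOR_BGR2RGB); print('start',cen(blobs(o,'red',15)[0]))
E
```

```text
t83.95 [565.7 254.1 222. ] rot [-1.572  0.     0.01 ] F [ 0.3 -0.  -0.7] w85.3
red wrist [316.938 187.058] (array([564.358, 254.722], dtype=float32), [np.float32(42.936073), np.float32(11.542759)], np.float32(0.004953027))
red scene now [347.417 140.048]
start [346.71  139.812]
```

Call:
apply_moves(targets=[[-0.25, 0, -0.84, 0, 0, 0], [-0.25, 0, -0.84, 0, 0, 0], [-0.25, 0, -0.84, 0, 0, 0], [-0.25, 0, -0.84, 0, 0, 0], [-0.25, 0, -0.84, 0, 0, 0], [-0.25, 0, -0.84, 0, 0, 0], [-0.25, 0, -0.84, 0, 0, 0], [-0.25, 0, -0.84, 0, 0, 0], [-0.25, 0, -0.84, 0, 0, 0], [0, 0, 0, 0, 0, 0], [0, 0, 0, 0, 0, 0]])

```text
clock: 85.48
eef_pos: [478.7, -48.1, 222.3]
tool_rot: [-1.57, 0.0, 0.01]
force: [0.1, -0.2, -0.2]
width: 85.4
```

```bash
python3 - <<'E'
from h import *
np.set_printoptions(precision=3,suppress=True)
st(); im,c=grab('wrist','w27'); T,ct=grab('top','t27'); S,cs=grab('scene','s27')
HSV['blue']=[((105,100,30),(125,255,255))]
r=lambda n:cv2.cvtColor(cv2.imread(f'pics/{n}.png'),cv2.COLOR_BGR2RGB)
rp=lambda a,b:tri(ct,cen(blobs(a,'red',10)[0]),cs,cen(blobs(b,'red',10)[0]))
print('plunger now',rp(T,S),'start',rp(r('top0'),r('scene0')))
HSV['top']=[((45,120,85),(75,255,255))]
for v in(60,90):
  HSV['top']=[((45,120,v),(75,255,255))]
  for k in blobs(im,'top',200,close=9)[:4]: print(v,cen(k),rect_on(c,k,55))
HSV['black']=[((0,0,0),(180,255,55))]
for k in blobs(im,'blue',200,box=(300,40,520,300))[:1]: print('bar',cen(k),rect_on(c,k,51))
for k in blobs(im,'black',300,box=(220,20,420,255))[:3]: print('blk',cen(k),rect_on(c,k,53))
# seam: V profile across y at several x, plane z=15..23
h=cv2.cvtColor(im,cv2.COLOR_RGB2HSV);Tw=np.linalg.inv(c['world_from_camera'])
K=np.array([[c['fx'],0,c['cx']],[0,c['fy'],c['cy']],[0,0,1]])
for x in(383,434,484,533,569):
    P=np.array([[x,y,19,1] for y in np.arange(-80,-20,2.)]); q=(Tw@P.T)[:3].T
    u=np.round(cv2.projectPoints(q,np.zeros(3),np.zeros(3),K,np.array([c['k1'],0,0,0,0]))[0][:,0]).astype(int)
    print(x,[(int(p[1]),int(h[b,a,1]),int(h[b,a,2])) for p,(a,b) in zip(P,u) if p[1]<-60 or p[1]>-40])
E
```

```text
t85.47 [478.7 -48.1 222.3] rot [-1.57  0.    0.01] F [ 0.1 -0.2 -0.2] w85.4
plunger now (array([565.123, 256.574,  79.487]), np.float64(3.596693704560618)) start (array([564.725, 252.949,  90.935]), np.float64(3.735894266566365))
60 [373.938  99.882] (array([409.417,   1.329], dtype=float32), [np.float32(57.596947), np.float32(26.74994)], np.float32(1.5704466))
60 [371.006 155.705] (array([458.263,   1.157], dtype=float32), [np.float32(60.84461), np.float32(26.6161)], np.float32(-1.5588398))
60 [365.301 207.585] (array([504.9  ,  -0.437], dtype=float32), [np.float32(60.892128), np.float32(34.05089)], np.float32(-1.5610814))
60 [362.636 251.455] (array([551.912,  -0.695], dtype=float32), [np.float32(60.65561), np.float32(38.072372)], np.float32(1.5636922))
90 [366.785 205.643] (array([509.278,   1.07 ], dtype=float32), [np.float32(57.97585), np.float32(25.297277)], np.float32(-1.5600158))
90 [371.938 160.96 ] (array([459.131,   2.56 ], dtype=float32), [np.float32(58.06277), np.float32(24.866983)], np.float32(-1.5581375))
90 [363.677 251.911] (array([557.977,   0.619], dtype=float32), 
[... 1454 characters left out ...]
30, 21, 95), (-28, 25, 90), (-26, 25, 114), (-24, 20, 117), (-22, 13, 119)]
533 [(-80, 145, 125), (-78, 141, 125), (-76, 142, 124), (-74, 143, 121), (-72, 144, 124), (-70, 137, 119), (-68, 12, 103), (-66, 24, 108), (-64, 22, 106), (-62, 21, 108), (-38, 17, 104), (-36, 24, 107), (-34, 19, 107), (-32, 17, 105), (-30, 25, 102), (-28, 17, 117), (-26, 219, 78), (-24, 232, 112), (-22, 159, 69)]
569 [(-80, 30, 121), (-78, 23, 121), (-76, 30, 121), (-74, 28, 120), (-72, 23, 121), (-70, 19, 120), (-68, 21, 110), (-66, 14, 107), (-64, 23, 112), (-62, 21, 109), (-38, 23, 109), (-36, 19, 107), (-34, 23, 110), (-32, 21, 110), (-30, 18, 102), (-28, 153, 60), (-26, 201, 89), (-24, 201, 122), (-22, 80, 51)]
```

```bash
python3 -c "
from h import *
st(); print(finish_job())"
```

```text
t85.62 [479.  -47.4 222.6] rot [-1.57  -0.     0.011] F [-0.5 -0.1  0.6] w85.5
the job is handed in; nothing more can be done
None
```

I finished the whole task and handed it in at about 86 s of the 210 s allowed; no verdict was reported.

**What was done:** I latched the plunger open, moved the carrier from the dock to the mat and set the straightedge flush. All four racks stand crosswise on the carrier. Then I twisted the plunger back and let it drop. Two things had to be mended:
- **Straightedge:** it was knocked about 8 mm off the carrier's edge, and about 27 mm along it, while I was fetching racks. I pushed it back flush from its outer side with the opened fingers. The shift along its length stays, inside the 60 mm allowed.
- **Last rack:** it slid about 5 mm in the grip and caught on the straightedge. I stood it on the plate, gripped it again and slid it up until it touched.

**Last checks:**
- **Straightedge:** no mat shows between it and the carrier, and its outer edge is straight to within 2 mm along its length.
- **Racks:** their centres along the carrier's y axis span about 2 mm. The third one placed stands about 1.5–2 mm short of the straightedge, inside the 5 mm tolerance. All are square within about 0.013 rad.
- **Plunger:** the handle points along the dock again, and in the scene camera it is within 1 pixel of its starting place. The wrist view shows nothing raised.

**Check that disagreed:** the two-camera height for the plunger came out 79 mm, against 91 mm at the start. I put this down to shading in the top camera, since that measure was also poor earlier. The pin being home therefore rests on the other two views and on the roughly 5 N pull at the gripper just before I let go.

I did not re-measure the bottles, beaker, jar or tip box at the end. None of the moves came near them.

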